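# Rehang the spice cupboard's lift-off door

## Task

The wooden door of the little spice cupboard has been washed and is drying upright in the dish rack. Lift it out, hang it back on the cupboard by lowering both its knuckles fully home onto the two hinge pins, feeling your way gently and never forcing it, then let go and gently swing it fully shut. Leave the glass, the mug and the timer where they are.

Things in the scene. Friction and masses are not known exactly. Their poses are not given: they have to be found in the camera images.
- cupboard: Fixed light-wood spice cupboard, its door missing: 120 deep (x) x 200 wide (y) x 210 mm high, open front, jars and tins inside. Origin: centre of its underside; x points to its back, y to its left as the robot sees it, z up; its front is the plane x = -60 mm. Two felt buffers 6 mm thick at the front's right edge stop the shut door.
- hinge_low (a point): Nominal place of the lower hinge pin's shoulder top, in front of the cupboard's left stile (cupboard x = -74, y = +86, z = 35 mm). The pins sit on a slotted adjustable carrier, clamped tight, whose setting is not measured: both pins together really stand up to 2 mm off this in x, 5 mm in y and 3 mm in height, to be found by feel. Both pins share one offset.
- hinge_up (a point): The same for the upper pin, straight above (z = 155 mm). Each pin stands upright, 5.6 mm thick, 16 mm high above a round shoulder 12 mm across, with a flat tip. Both tips meet the knuckles at the same moment.
- rack: Fixed wooden dish rack, 150 x 150 x 84 mm, origin under its centre, z up. Two rails at x = -55 and +55 mm (tops at z = 18 mm) carry upright 7 mm dowels every 26 mm in y, so slots 19 mm wide run along x. The door stands in the slot at y = +26 mm, hinge edge at the +x end; a fixed chopping board, top at z = 138 mm, in that at y = -52 mm.
- door_center (a point): Centre of the loose wooden door: framed panel 16 thick (x) x 160 wide (y) x 185 mm high (z), about 0.3 kg, evenly spread, plain flat top rail to grip. -x is the outer face (steel knob, 22 mm across, 24 mm out, at y = -62, z = +2 mm); +y points to the hinge edge, z up. Shut, its axes are parallel to the cupboard's; opening turns it clockwise from above; it can be hung at any opening.
- door_top (a point): Middle of the door's top edge (92.5 mm above door_center).
- door_free (a point): Middle of the door's free edge (80 mm from door_center, on the side away from the hinge), mid-thickness.
- knuckle_low (a point): Centre of the lower mouth of the door's lower hinge knuckle: upright steel tube 18 mm high, 19 mm across, bore 7.6 mm, open right through. Its axis is in the door's mid-plane, 96 mm from door_center along +y (16 mm beyond the edge); the mouth is 25 mm above the door's lower edge. Fully home it rests on the lower shoulder.
- knuckle_up (a point): The same for the upper knuckle: same axis, mouth 120 mm higher. Fully home, the door's lower edge is about 10 mm above the worktop, and the play in the bores lets the free edge sag by about 4 mm.
- door: The same loose door: origin in the middle of its lower edge, axes as for door_center.
- glass: Loose clear tumbler, 80 mm across, 91 mm high, origin under its centre. Bystander.
- spotted_mug: Loose white mug with grey spots, 82 mm across, 91 mm high, origin under its centre. Bystander.
- kitchen_timer: Loose red and white kitchen timer, 63 mm across, 48 mm high, origin under its centre. Bystander.

How it is judged:
On the way, in this order (a step that is already met when the one before it is completed fails the run):
1. the door is lifted clear of the rack's dowels (height (world z) of door above 0.09 m), for 0.1 s.
2. the door hangs by itself, both knuckles fully down on their pins, and is let go (x of knuckle_low in the frame of cupboard between -0.079 and -0.069 m and y of knuckle_low in the frame of cupboard between 0.079 and 0.093 m and z of knuckle_low in the frame of cupboard between 0.03 and 0.04 m and x of knuckle_up in the frame of cupboard between -0.079 and -0.069 m and y of knuckle_up in the frame of cupboard between 0.079 and 0.093 m and z of knuckle_up in the frame of cupboard between 0.15 and 0.16 m and contact force between door and the fingers below 0.1 N), for 0.2 s.
At the end, for the whole second after the job is handed in: The door hangs from both pins, fully down on them (knuckle mouths within 5 mm of the shoulders' nominal height, within 5 mm in x and 7 mm in y of their nominal place), the door is upright within 0.05 rad and shut (parallel to the cupboard's front within 0.06 rad), at rest and released (all of step 2 and angle between the x axis of door and the x axis of cupboard, either way round below 0.06 rad and angle between door's own z axis and vertical below 0.05 rad and linear speed of door below 0.02 m/s and angular speed of door below 0.1 rad/s); the robot touches nothing.
It fails at once if the door is forced: while the robot holds it or pushes it, 0.15 rad or more open, it presses on the hinge pins or the cupboard with more than 25 N (contact force between door and cupboard above 25 N and contact force between door and the fingers above 0.5 N and angle between the x axis of door and the x axis of cupboard, either way round above 0.15 rad).
It fails at once if the door is dropped onto its hinge, slammed or pressed shut with more than 60 N (contact force between door and cupboard above 60 N).
It fails at once if the glass, the mug or the timer is pushed by more than 20 mm (distance of any of glass, spotted_mug, kitchen_timer from where it was at the start of the episode above 0.02 m).
It also fails if it takes over 72 s, if anything falls off the work surface, if the arm or the gripper's body presses on something with over 40 N, if the wrist force passes 120 N, or if a joint passes its speed limit or range.

## Robot

A 7-joint arm with a two-finger parallel gripper is mounted at the origin on a cart in front of the work surface, level with it; the furniture and walls round the work are solid. World frame = base frame: x ahead of the robot, y to its left, z up, the work surface at z = 0. Lengths are in m, angles in rad, forces in N, time in s.
With the tool pointing down it reaches from about 0.4 to 0.85 m from the base axis. Payload 10.4 kg.
Tool frame: the origin (TCP) lies midway between the tips of the shut fingers; the grasp point (between the pads) lies ctrl.pinch_z behind it (ctrl.pinch_z is the distance from the TCP to the grasp point, in m); x points along the fingers, y is the direction in which the jaws open and shut, and the axes are right-handed (so a half turn about x gives the same grasp; the last joint's range is limited). The gripper opens to 87 mm and grips with 3 to 60 N. Pads are 19 mm wide; open, the fingers measure 117 mm over their backs; the gripper's body (75 mm by 190 mm) begins 51 mm behind the grasp point.
Start: joints at [1.188, 0.332, -0.065, 1.46, 0.022, 1.35, -0.088], TCP at [0.22, -0.585, 0.223] pointing down, gripper open.
Joint ranges: [-2.6, 2.6], [-0.5, 2.12], [-1.47, 1.34], [0.16, 2.42], [-1.27, 4.41], [0.06, 2.06], [-2.6, 2.6]. Speed limits (rad/s): [2.22, 2.22, 2.79, 2.79, 3.14, 3.14, 3.14].

## Interface

Orientations are given as a unit quaternion [w, x, y, z].
In Python, from plant import ctrl gives the robot as it stands.
- The arm moves only by the tool step_arm, never from a script. Its argument "steps" is a list of rows, each an object with "travel": the shift along the tool's x, y, z in cm, a list of three; "turn": the turn about the tool's x in degrees; "grip": the gripper's target within -1 to 1 (fully open at 1, half-way at 0, shut at -1). A call has 1 to 12 rows; each row shifts and turns the commanded pose from where the row before left it, along the tool's axes as they then stand; what a row does not reach is not made up. A row lasts 1/12 s, in which the tool goes at most 41.7 mm and 7.16 degrees, less where a joint would pass 70% of its speed; a pose out of reach is approached as far as the arm can. A call is refused whole if a number of a shift passes 4.17 or a number of a turn 7.16, either way. A call with a gripper value outside its range is refused whole. The fingers move at their own pace and stop on an object; "force" is the grip in N (left out, the last holds). Time passes only in rows, so rows that do not move let the fingers close. It gives the time, the measured TCP pose, the force and the opening at its end, in the units of the state.
- ctrl.sense(): the state, without advancing time (a new reading comes with each control period).
- ctrl.camera(name): name is "side" or "top" or "wrist"; returns a dict with "image" (384x512x3 uint8, blue, green, red), "depth" (384x512 float32, m along the optical axis (not along the pixel's ray), 0 where there is no reading), "mtx" (3x3 intrinsics, pixels), "k1" (the pictures are not rectified: a ray, as slopes to the right and down, at radius r is drawn at 1 + k1 r^2 times it, then the intrinsics apply), "rvec" (rotation vector, rad) and "tvec" (3), from world to camera coordinates, as OpenCV has them; the wrist camera has in their place "hand_eye" (4x4, takes a point from camera to tool coordinates, whose origin is the TCP and whose axes are the tool frame's). Camera axes: x right, y down, z forward; pixel columns grow to the right and rows downward; lengths in m; the calibration is good to about 2 mm. A picture is of the moment at which its call begins: read the wrist's pose just before it.
- ctrl.hand_in(): hands the job in, once; it reports no verdict.
The state is a dict: "time_s": time; "qpos": joint angles; "joint_vel": joint speeds; "tau": joint torques, N m; "position": TCP position; "tool_rot": TCP orientation; "ft_force": force on the tool from outside, world axes, zero at the start; "ft_torque": the same for the moment, N m; "grip_width": finger opening in m.
Only numpy, scipy, OpenCV 4.12 (cv2) and the standard library are available. Lean on these libraries where they do the work, as an engineer would, in place of code of your own. Each camera call takes 0.05 s, during which the arm holds its last target. There are 200 camera calls.

## Working session

There is one attempt and no reset: what is moved stays moved. The work goes in short steps, Python scripts to look and compute and a tool call to move; the robot and the scene stay as the last step left them, time stands still between calls to the robot, and variables do not carry over. Pictures are saved under pics/ and viewed, about 8 in all and at most 12, crops included, and the job is handed in when it is done.

Besides the shell and the picture viewer there is one more tool, called after "Emit:" by a JSON object that holds its "op" and its "data". step_arm: Moves the arm, as the interface text tells. Its arguments: {"type":"object","properties":{"steps":{"type":"array"},"force":{"type":"number"}},"required":["steps"]}

```bash
mkdir -p pics; ls; cat > h.py <<'E'
import numpy as np, cv2, pickle
from plant import ctrl
from scipy.spatial.transform import Rotation as R
def snap(n):
    s=ctrl.sense(); d=ctrl.camera(n); d['s']=s
    pickle.dump(d,open(n+'.pkl','wb')); return d
def load(n): return pickle.load(open(n+'.pkl','rb'))
def cloud(d):
    h,w=d['depth'].shape; v,u=np.mgrid[0:h,0:w]
    K=np.array(d['mtx']); 
    p=cv2.undistortPoints(np.stack([u,v],-1).reshape(-1,1,2).astype(float),K,np.array([d['k1'],0,0,0.])).reshape(h,w,2)
    z=d['depth'][...,None]; c=np.concatenate([p*z,z],-1)
    if 'hand_eye' in d:
        H=np.array(d['hand_eye']); c=c@H[:3,:3].T+H[:3,3]
        q=d['s']['tool_rot']; return c@R.from_quat([q[1],q[2],q[3],q[0]]).as_matrix().T+np.array(d['s']['position'])
    M=cv2.Rodrigues(np.array(d['rvec'],float))[0]
    return (c-np.array(d['tvec']).ravel())@M
E
python3 - <<'E'
from h import *
s=ctrl.sense(); print(s, ctrl.pinch_z)
ims=[]
for n in ['top','side']:
    d=snap(n); ims.append(d['image']); print(n,d['k1'],np.array(d['mtx']).tolist(),d['rvec'],d['tvec'])
    cv2.imwrite(f'pics/{n}0.png',cv2.resize(d['image'],(800,600),interpolation=cv2.INTER_CUBIC))
E
```

```text
pics
{'time_s': 0.0, 'qpos': array([ 1.18840777,  0.33284539, -0.06472463,  1.46094162,  0.02163658,
        1.34989973, -0.08853736]), 'joint_vel': array([-1.26872644e-03,  8.19413346e-05, -1.78379371e-03,  1.93341553e-04,
        1.26669843e-04, -1.27906477e-05,  4.46768719e-04]), 'tau': array([ 6.56411885e-04, -6.23246741e+01,  2.52205477e-02, -3.89897060e+01,
       -6.12301240e-02,  3.97794507e-02,  1.88649778e-04]), 'position': array([ 0.21990798, -0.58462121,  0.22177041]), 'tool_rot': array([-0.12604563, -0.69557419, -0.12700367,  0.69581543]), 'ft_force': array([-0.19082253, -0.20438178,  1.19210153]), 'ft_torque': array([0.00116952, 0.01858734, 0.02814416]), 'grip_width': 0.08722514113967822} 0.0187
top -0.14348124473262017 [[399.4785048081407, 0.0, 253.9898216177813], [0.0, 399.4785048081407, 188.11912910130596], [0.0, 0.0, 1.0]] [ 2.17190158 -2.05118397  0.20618673] [-0.09292526  0.58795217  1.09747249]
side -0.12746398197282982 [[385.1178173802457, 0.0, 250.3891459679701], [0.0, 385.1178173802457, 196.89163293011356], [0.0, 0.0, 1.0]] [ 0.56426176 -2.33107844  1.53430164] [0.45607707 0.24741674 0.65713272]
```

View pics/top0.png

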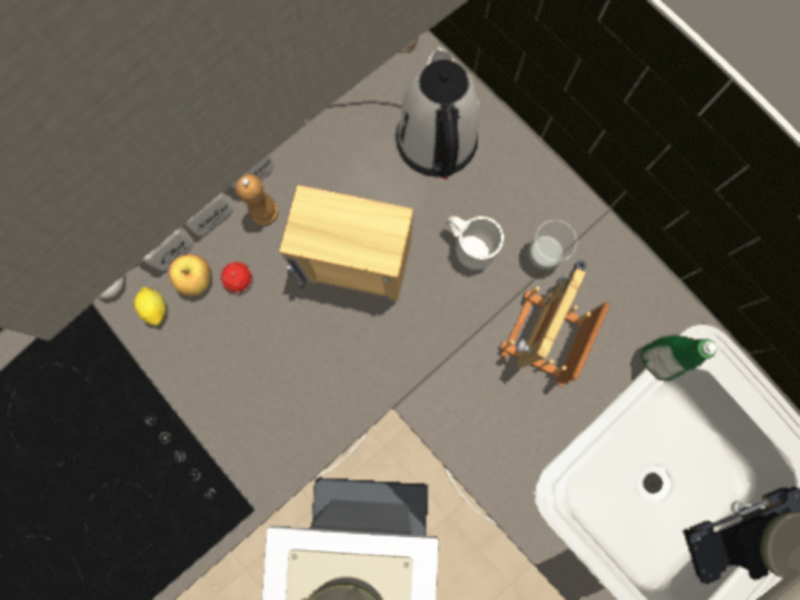

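View pics/side0.png

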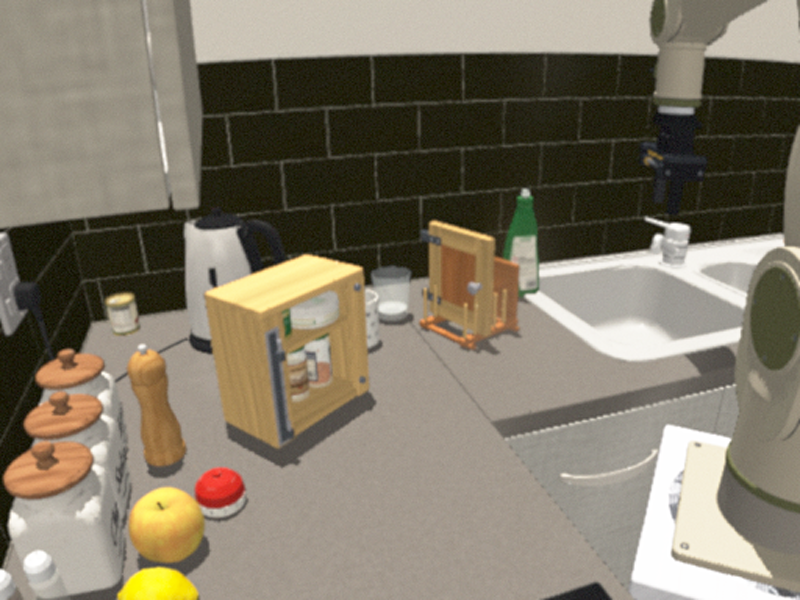

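```bash
python3 - <<'E'
from h import *
d=load('top'); P=cloud(d); im=d['image']
v,u=np.mgrid[0:384,0:512]; U=u*1.5625; V=v*1.5625
def box(m,name):
    q=P[m]; r=cv2.minAreaRect((q[:,:2]*1000).astype(np.float32)); print(name,m.sum(),'z',np.median(q[:,2]),r,cv2.boxPoints(r).round().tolist())
    return q
z=P[...,2]
box((abs(z-.21)<.006)&(U>260)&(U<430)&(V>170)&(V<300),'cup')
box((abs(z-.203)<.006)&(U>500)&(U<600)&(V>250)&(V<380),'door')
box((abs(z-.138)<.006)&(U>540)&(U<620)&(V>280)&(V<400),'board')
box((abs(z-.091)<.006)&(U>440)&(U<515)&(V>205)&(V<280),'mug')
box((abs(z-.091)<.006)&(U>525)&(U<585)&(V>215)&(V<275),'glass')
box((z>.02)&(U>215)&(U<255)&(V>255)&(V<300),'timer')
box((z<.01)&(z>-.02)&(U>300)&(U<450)&(V>320)&(V<400),'table')
# side cloud check
d=load('side'); Q=cloud(d); zz=Q[...,2]
P=Q
box((abs(zz-.21)<.006)&(U>200)&(U<370)&(V>250)&(V<330),'cup side')
box((abs(zz-.203)<.006)&(U>420)&(U<500)&(V>215)&(V<260),'door side')
for n,(a,b,c,e) in {'t':(490,600,240,400)}.items():
    cv2.imwrite('pics/crop1.png',np.hstack([cv2.resize(load('top')['image'][155:255,305:400],(570,600),interpolation=cv2.INTER_CUBIC)]))
E
```

```text
cup 3428 z 0.20918163274808332 ((665.5191040039062, 30.089324951171875), (199.30392456054688, 121.77651977539062), 80.63713836669922) [[589.0, -58.0], [709.0, -78.0], [742.0, 119.0], [622.0, 138.0]]
door 383 z 0.20181587444837756 ((549.4083251953125, -329.666015625), (17.503154754638672, 159.44879150390625), 65.75603485107422) [[473.0, -305.0], [619.0, -370.0], [626.0, -354.0], [480.0, -289.0]]
board 213 z 0.13635296117385404 ((529.876953125, -363.27685546875), (90.22632598876953, 147.59381103515625), 67.99945068359375) [[445.0, -377.0], [581.0, -433.0], [615.0, -349.0], [478.0, -294.0]]
mug 122 z 0.08888563366737687 ((701.337890625, -207.67982482910156), (79.64346313476562, 79.00482177734375), 2.1913890838623047) [[660.0, -170.0], [663.0, -249.0], [743.0, -246.0], [740.0, -167.0]]
glass 81 z 0.089583096902122 ((705.326904296875, -347.67523193359375), (76.4966812133789, 79.56427764892578), 64.46446228027344) [[653.0, -365.0], [725.0, -399.0], [758.0, -330.0], [686.0, -296.0]]
timer 295 z 0.036272581298727354 ((489.3778381347656, 109.74598693847656), (445.1476745605469, 57.81154251098633), 49.275962829589844) [[322.0, -40.0], [366.0, -78.0], [656.0, 260.0], [613.0, 297.0]]
table 4823 z -0.0008318701600267067 ((475.48602294921875, -23.343795776367188), (151.5596466064453, 284.8913269042969), 3.414776563644409) [[391.0, 114.0], [408.0, -170.0], [560.0, -161.0], [543.0, 123.0]]
cup side 1784 z 0.20895027863554783 ((664.6139526367188, 30.442031860351562), (200.17010498046875, 120.17719268798828), 80.84980010986328) [[589.0, -59.0], [708.0, -78.0], [740.0, 120.0], [621.0, 139.0]]
door side 119 z 0.19932074124712873 ((546.0390625, -326.7951354980469), (19.42849349975586, 161.23953247070312), 65.92374420166016) [[468.0, -303.0], [616.0, -369.0], [624.0, -351.0], [476.0, -285.0]]
```

```bash
cat >> h.py <<'E'
def st():
    s=ctrl.sense(); q=s['tool_rot']; M=R.from_quat([q[1],q[2],q[3],q[0]]).as_matrix()
    y=M[:,1]; yaw=np.degrees(np.arctan2(y[1],y[0]))
    print('t',round(s['time_s'],2),'pos',(np.array(s['position'])*1000).round(1),'ytool yaw',yaw.round(2),'xtool',M[:,0].round(3),'F',np.array(s['ft_force']).round(1),'T',np.array(s['ft_torque']).round(2),'w',round(s['grip_width']*1000,1))
    return s,M,yaw
def delta(target,yaw_t=None):  # mm target TCP
    s,M,yaw=st(); dw=(np.array(target)/1000-s['position'])*100
    print('travel at present yaw',(M.T@dw).round(2))
    if yaw_t is not None:
        t=((yaw_t-yaw+90)%180)-90
        Mt=M@R.from_rotvec([np.radians(-t),0,0]).as_matrix()
        print('turn',round(-t,2),'travel after turn',(Mt.T@dw).round(2), 'yaw chk',np.degrees(np.arctan2(Mt[1,1],Mt[0,1])).round(1), 'q7',s['qpos'][6])
        print('world of tool y,z after',Mt[:,1].round(3),Mt[:,2].round(3))
E
python3 - <<'E'
from h import *
delta([549,-330,300],-114)
d=load('top'); P=cloud(d); v,u=np.mgrid[0:384,0:512]; U=u*1.5625; V=v*1.5625
m=(U>218)&(U<254)&(V>260)&(V<296)&(P[...,2]>.02)&(P[...,2]<.06); print('timer',np.median(P[m],axis=0),m.sum())
E
```

```text
t 0.1 pos [ 219.9 -584.7  221.8] ytool yaw -69.38 xtool [-0.     0.001 -1.   ] F [-1.2  0.4 -1. ] T [-0.04  0.01 -0.02] w 87.0
travel at present yaw [ -7.8  -12.26 -39.77]
turn 44.62 travel after turn [ -7.8  -36.66 -19.7 ] yaw chk -114.0 q7 -0.088496800685809
world of tool y,z after [-0.407 -0.914 -0.001] [-0.914  0.407  0.001]
timer [0.61272405 0.25282576 0.03613876] 291
```

Emit:
{"op": "step_arm", "data": {"steps": [{"travel": [-1.6, 0, 0], "turn": 6.4, "grip": 1}, {"travel": [-1.6, 0, 0], "turn": 6.4, "grip": 1}, {"travel": [-1.6, 0, 0], "turn": 6.4, "grip": 1}, {"travel": [-1.6, 0, 0], "turn": 6.4, "grip": 1}, {"travel": [-1.4, 0, 0], "turn": 6.4, "grip": 1}, {"travel": [0, 0, 0], "turn": 6.4, "grip": 1}, {"travel": [0, 0, 0], "turn": 6.2, "grip": 1}]}}

```text
time_s: 0.68
position: [0.2202, -0.5852, 0.3013]
tool_rot: [-0.149, 0.692, -0.149, -0.691]
ft_force: [0.4, 0.4, -0.6]
grip_width: 0.0867
```

Emit:
{"op": "step_arm", "data": {"steps": [{"travel": [0, -3, -1.6], "turn": 0, "grip": 1}, {"travel": [0, -3, -1.6], "turn": 0, "grip": 1}, {"travel": [0, -3, -1.6], "turn": 0, "grip": 1}, {"travel": [0, -3, -1.6], "turn": 0, "grip": 1}, {"travel": [0, -3, -1.6], "turn": 0, "grip": 1}, {"travel": [0, -3, -1.6], "turn": 0, "grip": 1}, {"travel": [0, -3, -1.6], "turn": 0, "grip": 1}, {"travel": [0, -3, -1.6], "turn": 0, "grip": 1}, {"travel": [0, -3, -1.6], "turn": 0, "grip": 1}, {"travel": [0, -3, -1.6], "turn": 0, "grip": 1}, {"travel": [0, -3, -1.6], "turn": 0, "grip": 1}, {"travel": [0, 0, 0], "turn": 0, "grip": 1}]}}

```text
time_s: 1.68
position: [0.5204, -0.348, 0.2995]
tool_rot: [-0.145, 0.693, -0.142, -0.692]
ft_force: [0.7, -0.0, 0.7]
grip_width: 0.0872
```

```bash
python3 - <<'E'
from h import *
delta([549.4,-329.7,300],-114)
d=snap('wrist'); P=cloud(d); m=(abs(P[...,2]-.202)<.008)
q=P[m]; r=cv2.minAreaRect((q[:,:2]*1000).astype(np.float32)); print(m.sum(),np.median(q[:,2]),r,cv2.boxPoints(r).round().tolist())
cv2.imwrite('pics/w1.png',d['image'])
E
```

```text
t 1.68 pos [ 520.4 -348.   299.5] ytool yaw -113.42 xtool [ 0.001  0.004 -1.   ] F [ 0.7 -0.   0.7] T [ 0.09 -0.05  0.01] w 87.2
travel at present yaw [-0.04 -2.83 -1.93]
turn 0.58 travel after turn [-0.04 -2.85 -1.9 ] yaw chk -114.0 q7 -1.4988051375677813
world of tool y,z after [-0.407 -0.914 -0.004] [-0.914  0.407  0.001]
3859 0.2022155059688565 ((502.5135498046875, -434.9346923828125), (247.90475463867188, 156.16693115234375), 65.56005096435547) [[380.0, -515.0], [522.0, -580.0], [625.0, -354.0], [483.0, -290.0]]
```

View pics/w1.png

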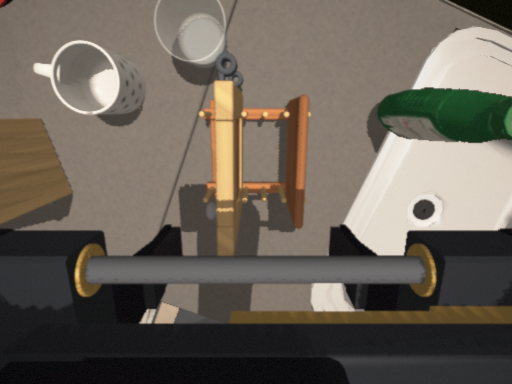

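```bash
python3 - <<'E'
from h import *
d=load('wrist'); P=cloud(d); v,u=np.mgrid[0:384,0:512]
m=(abs(P[...,2]-.202)<.006)&(u>205)&(u<252)&(v>75)&(v<225)
q=P[m]; r=cv2.minAreaRect((q[:,:2]*1000).astype(np.float32)); print(m.sum(),np.median(q[:,2]),r,cv2.boxPoints(r).round().tolist())
k=P[55:75,215:242]; kk=k[(k[...,2]>.1)]; print('knuck',np.median(kk,axis=0),kk.min(0),kk.max(0))
print(P[63,221:235].round(4).tolist())
# mid-line fit
c=[]
for row in range(90,200,10):
    mm=m[row]; c.append(P[row][mm][:,:2].mean(0))
c=np.array(c)*1000; f=cv2.fitLine(c.astype(np.float32),cv2.DIST_L2,0,.01,.01).ravel(); print(f, np.degrees(np.arctan2(f[1],f[0])))
E
```

```text
2699 0.2022586505106433 ((564.2532348632812, -335.81805419921875), (16.20446014404297, 125.73595428466797), 65.72197723388672) [[504.0, -317.0], [618.0, -369.0], [625.0, -354.0], [510.0, -303.0]]
knuck [ 0.6348852  -0.36790218  0.17974107] [ 0.58699272 -0.37744033  0.16364158] [ 0.64427212 -0.3592629   0.46109897]
[[0.6381, -0.3647, 0.1754], [0.6387, -0.3653, 0.1699], [0.6395, -0.3659, 0.1636], [0.6677, -0.3614, 0.0006], [0.6673, -0.3627, -0.0006], [0.6666, -0.3641, 0.0005], [0.6659, -0.3654, 0.0008], [0.6657, -0.3666, -0.001], [0.6652, -0.3679, -0.0013], [0.6342, -0.3721, 0.1796], [0.6337, -0.3729, 0.1805], [0.6332, -0.3737, 0.1814], [0.6331, -0.3745, 0.18], [0.6328, -0.3753, 0.1796]]
[ 9.1176111e-01 -4.1072094e-01  5.7648523e+02 -3.4184692e+02] -24.25013
```

Emit:
{"op": "step_arm", "data": {"steps": [{"travel": [0, -0.97, -0.61], "turn": 0.8, "grip": 1}, {"travel": [0, -0.96, -0.61], "turn": 0, "grip": 1}, {"travel": [0, -0.96, -0.62], "turn": 0, "grip": 1}, {"travel": [0, 0, 0], "turn": 0, "grip": 1}, {"travel": [0, 0, 0], "turn": 0, "grip": 1}, {"travel": [2.5, 0, 0], "turn": 0, "grip": 1}, {"travel": [2.5, 0, 0], "turn": 0, "grip": 1}]}}

```text
time_s: 2.32
position: [0.5439, -0.3376, 0.2515]
tool_rot: [-0.151, 0.692, -0.153, -0.689]
ft_force: [-0.2, -0.2, -1.2]
grip_width: 0.0868
```

```bash
python3 - <<'E'
from h import *
delta([549,-329.2,168],-114.25)
E
```

```text
t 2.32 pos [ 543.9 -337.6  251.5] ytool yaw -114.83 xtool [ 0.003 -0.002 -1.   ] F [-0.2 -0.2 -1.2] T [ 0.07  0.04 -0.03] w 86.8
travel at present yaw [ 8.35 -0.98 -0.08]
turn -0.58 travel after turn [ 8.35 -0.98 -0.09] yaw chk -114.3 q7 -1.5647368475506958
world of tool y,z after [-0.411 -0.912  0.001] [-0.912  0.411 -0.003]
```

Emit:
{"op": "step_arm", "data": {"steps": [{"travel": [0, -0.98, -0.08], "turn": -0.6, "grip": 1}, {"travel": [2.5, 0, 0], "turn": 0, "grip": 1}, {"travel": [2.5, 0, 0], "turn": 0, "grip": 1}, {"travel": [1.8, 0, 0], "turn": 0, "grip": 1}, {"travel": [0, 0, 0], "turn": 0, "grip": 1}, {"travel": [0, 0, 0], "turn": 0, "grip": 1}]}}

```text
time_s: 2.82
position: [0.5486, -0.3277, 0.1833]
tool_rot: [0.148, -0.691, 0.148, 0.692]
ft_force: [0.4, -0.2, 0.5]
grip_width: 0.087
```

```bash
python3 - <<'E'
from h import *
delta([549,-329.2,168],-114.25)
E
```

```text
t 2.82 pos [ 548.6 -327.7  183.3] ytool yaw -114.17 xtool [-0.001  0.    -1.   ] F [ 0.4 -0.2  0.5] T [0.08 0.04 0.01] w 87.0
travel at present yaw [ 1.53  0.12 -0.1 ]
turn 0.08 travel after turn [ 1.53  0.12 -0.1 ] yaw chk -114.2 q7 -1.5781084480799838
world of tool y,z after [-0.411 -0.912 -0.   ] [-0.912  0.411  0.001]
```

Emit:
{"op": "step_arm", "data": {"steps": [{"travel": [1.5, 0.12, -0.1], "turn": 0, "grip": 1}, {"travel": [0, 0, 0], "turn": 0, "grip": 0}, {"travel": [0, 0, 0], "turn": 0, "grip": -0.4}, {"travel": [0, 0, 0], "turn": 0, "grip": -1}, {"travel": [0, 0, 0], "turn": 0, "grip": -1}, {"travel": [0, 0, 0], "turn": 0, "grip": -1}, {"travel": [0, 0, 0], "turn": 0, "grip": -1}, {"travel": [0, 0, 0], "turn": 0, "grip": -1}, {"travel": [0, 0, 0], "turn": 0, "grip": -1}], "force": 45}}

```text
time_s: 3.57
position: [0.549, -0.3293, 0.1677]
tool_rot: [-0.148, 0.691, -0.148, -0.691]
ft_force: [-0.6, 0.4, -0.6]
grip_width: 0.0416
```

Emit:
{"op": "step_arm", "data": {"steps": [{"travel": [-0.4, 0, 0], "turn": 0, "grip": -1}, {"travel": [-0.8, 0, 0], "turn": 0, "grip": -1}, {"travel": [-1.5, 0, 0], "turn": 0, "grip": -1}, {"travel": [-1.5, 0, 0], "turn": 0, "grip": -1}, {"travel": [-1.5, 0, 0], "turn": 0, "grip": -1}, {"travel": [-1.5, 0, 0], "turn": 0, "grip": -1}, {"travel": [-1.5, 0, 0], "turn": 0, "grip": -1}, {"travel": [-1.3, 0, 0], "turn": 0, "grip": -1}, {"travel": [0, 0, 0], "turn": 0, "grip": -1}, {"travel": [0, 0, 0], "turn": 0, "grip": -1}, {"travel": [0, 0, 0], "turn": 0, "grip": -1}]}}

```text
time_s: 4.48
position: [0.5488, -0.3292, 0.2669]
tool_rot: [0.148, -0.691, 0.148, 0.692]
ft_force: [-0.3, 0.7, -0.0]
grip_width: 0.0005
```

```bash
python3 - <<'E'
from h import *
delta([430,-200,270])
delta([440,166,270])
d=snap('wrist'); snap('side'); P=cloud(d); v,u=np.mgrid[0:384,0:512]
z=P[...,2]; c=P[100:200,222:236,2]; print('door top z',np.median(c))
cv2.imwrite('pics/w2.png',np.hstack([d['image'],load('side')['image']])[:, :])
E
```

```text
t 4.48 pos [ 548.8 -329.2  266.9] ytool yaw -114.18 xtool [-0.001  0.    -1.   ] F [-0.3  0.7 -0. ] T [ 0.07  0.12 -0.03] w 0.5
travel at present yaw [-0.3  -6.92 16.13]
t 4.48 pos [ 548.8 -329.2  266.9] ytool yaw -114.18 xtool [-0.001  0.    -1.   ] F [-0.3  0.7 -0. ] T [ 0.07  0.12 -0.03] w 0.5
travel at present yaw [ -0.29 -40.72  30.21]
door top z 0.006323407223372546
```

```bash
python3 - <<'E'
from h import *
d=load('wrist'); im=np.hstack([d['image'],load('side')['image'][100:250,230:362].repeat(2,0).repeat(2,1)[:300].copy() if 0 else cv2.resize(load('side')['image'][120:240,250:350],(320,384))]); 
cv2.imwrite('pics/w2.png',cv2.resize(im,(800,369)))
P=cloud(d); m=(abs(P[...,2]-.202)<.006)&(P[...,0]>.44)&(P[...,0]<.66)&(P[...,1]>-.40)&(P[...,1]<-.27)
q=P[m]; r=cv2.minAreaRect((q[:,:2]*1000).astype(np.float32)); print(m.sum(),np.median(q[:,2]),r)
E
```

```text
2555 0.2023047821741931 ((577.8521728515625, -341.9454650878906), (15.979442596435547, 96.20738220214844), 66.10096740722656)
```

View pics/w2.png

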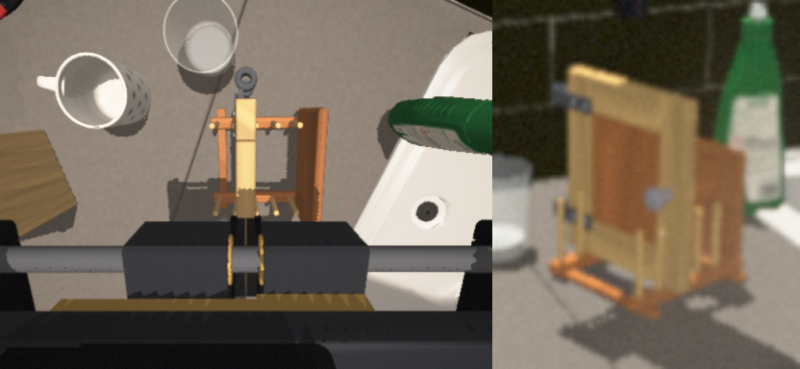

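Emit:
{"op": "step_arm", "data": {"steps": [{"travel": [0, 0, 0], "turn": 0, "grip": 1}, {"travel": [0, 0, 0], "turn": 0, "grip": 1}, {"travel": [0, 0, 0], "turn": 0, "grip": 1}, {"travel": [0, 0, 0], "turn": 0, "grip": 1}, {"travel": [0, 0, 0], "turn": 0, "grip": 1}, {"travel": [0, 0, 0], "turn": 0, "grip": 1}, {"travel": [0, 0, 0], "turn": 0, "grip": 1}, {"travel": [0, 0, 0], "turn": 0, "grip": 1}, {"travel": [0, 0, 0], "turn": 0, "grip": 1}, {"travel": [0, 0, 0], "turn": 0, "grip": 1}, {"travel": [0, 0, 0], "turn": 0, "grip": 1}, {"travel": [0, 0, 0], "turn": 0, "grip": 1}]}}

```text
time_s: 5.58
position: [0.549, -0.3293, 0.2675]
tool_rot: [-0.148, 0.691, -0.148, -0.691]
ft_force: [-0.3, 0.3, 0.3]
grip_width: 0.0722
```

Emit:
{"op": "step_arm", "data": {"steps": [{"travel": [1.5, 0, 0], "turn": 0, "grip": 1}, {"travel": [2.5, 0, 0], "turn": 0, "grip": 1}, {"travel": [2.5, 0, 0], "turn": 0, "grip": 1}, {"travel": [2.0, 0, 0], "turn": 0, "grip": 1}, {"travel": [1.4, 0, 0], "turn": 0, "grip": 1}, {"travel": [0, 0, 0], "turn": 0, "grip": -1}, {"travel": [0, 0, 0], "turn": 0, "grip": -1}, {"travel": [0, 0, 0], "turn": 0, "grip": -1}, {"travel": [0, 0, 0], "turn": 0, "grip": -1}, {"travel": [0, 0, 0], "turn": 0, "grip": -1}, {"travel": [0, 0, 0], "turn": 0, "grip": -1}, {"travel": [0, 0, 0], "turn": 0, "grip": -1}]}}

```text
time_s: 6.58
position: [0.5492, -0.3294, 0.1691]
tool_rot: [-0.148, 0.692, -0.148, -0.691]
ft_force: [0.1, 0.2, 0.2]
grip_width: 0.0484
```

Emit:
{"op": "step_arm", "data": {"steps": [{"travel": [0, 0, 0], "turn": 0, "grip": -1}, {"travel": [0, 0, 0], "turn": 0, "grip": -1}, {"travel": [0, 0, 0], "turn": 0, "grip": -1}, {"travel": [0, 0, 0], "turn": 0, "grip": -1}, {"travel": [0, 0, 0], "turn": 0, "grip": -1}, {"travel": [0, 0, 0], "turn": 0, "grip": -1}]}}

```text
time_s: 7.08
position: [0.549, -0.3293, 0.1685]
tool_rot: [-0.148, 0.691, -0.148, -0.691]
ft_force: [0.1, 0.0, -0.1]
grip_width: 0.0152
```

```bash
python3 - <<'E'
from h import *
st()
E
```

```text
t 7.08 pos [ 549.  -329.3  168.5] ytool yaw -114.19 xtool [ 0. -0. -1.] F [ 0.1  0.  -0.1] T [ 0.05 -0.02 -0.05] w 15.2
```

Emit:
{"op": "step_arm", "data": {"steps": [{"travel": [0, 0, 0], "turn": 0, "grip": -1}, {"travel": [0, 0, 0], "turn": 0, "grip": -1}, {"travel": [-0.4, 0, 0], "turn": 0, "grip": -1}, {"travel": [-0.8, 0, 0], "turn": 0, "grip": -1}, {"travel": [-1.5, 0, 0], "turn": 0, "grip": -1}, {"travel": [-1.5, 0, 0], "turn": 0, "grip": -1}, {"travel": [-1.5, 0, 0], "turn": 0, "grip": -1}, {"travel": [-1.5, 0, 0], "turn": 0, "grip": -1}, {"travel": [-1.5, 0, 0], "turn": 0, "grip": -1}, {"travel": [-1.3, 0, 0], "turn": 0, "grip": -1}, {"travel": [0, 0, 0], "turn": 0, "grip": -1}, {"travel": [0, 0, 0], "turn": 0, "grip": -1}]}}

```text
time_s: 8.08
position: [0.5492, -0.3294, 0.2691]
tool_rot: [-0.148, 0.692, -0.148, -0.691]
ft_force: [-0.7, 0.3, -3.4]
grip_width: 0.0155
```

```bash
python3 - <<'E'
from h import *
delta([440,-100,268])
delta([430,166,268])
d=snap('wrist'); P=cloud(d); v,u=np.mgrid[0:384,0:512]
z=P[...,2]; m=(abs(z-.302)<.01)&(u>190)&(u<280)&(v<220)
q=P[m]; r=cv2.minAreaRect((q[:,:2]*1000).astype(np.float32)); print(m.sum(),np.median(q[:,2]),r,cv2.boxPoints(r).round(1).tolist())
# height slope along rail
y=np.array([.912,-.41]); s=(q[:,:2]@y); print(np.polyfit(s-s.mean(),q[:,2],1))
cv2.imwrite('pics/w3.png',d['image'])
E
```

```text
t 8.08 pos [ 549.2 -329.4  269.1] ytool yaw -114.19 xtool [ 0.001 -0.001 -1.   ] F [-0.7  0.3 -3.4] T [ 0.03  0.05 -0.03] w 15.5
travel at present yaw [  0.09 -16.45  19.36]
t 8.08 pos [ 549.2 -329.4  269.1] ytool yaw -114.19 xtool [ 0.001 -0.001 -1.   ] F [-0.7  0.3 -3.4] T [ 0.03  0.05 -0.03] w 15.5
travel at present yaw [  0.07 -40.31  31.17]
4549 0.30288838123316875 ((597.12548828125, -350.25689697265625), (16.066436767578125, 54.230987548828125), 65.90412139892578) [[569.0999755859375, -346.5], [618.5999755859375, -368.70001220703125], [625.2000122070312, -354.0], [575.7000122070312, -331.8999938964844]]
[0.00038131 0.30284816]
```

View pics/w3.png

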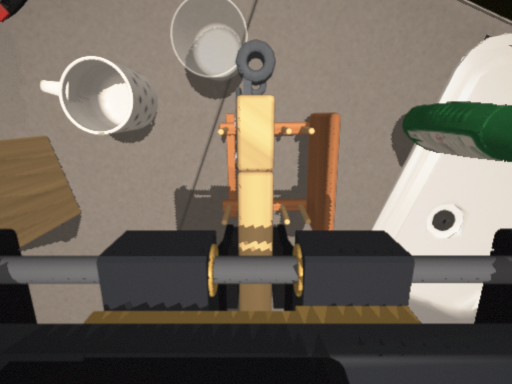

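Emit:
{"op": "step_arm", "data": {"steps": [{"travel": [0, -0.8, 0.9], "turn": 0, "grip": -1}, {"travel": [0, -1.6, 1.8], "turn": 0, "grip": -1}, {"travel": [0, -1.8, 1.9], "turn": 0, "grip": -1}, {"travel": [0, -1.8, 1.9], "turn": 0, "grip": -1}, {"travel": [0, -1.8, 1.9], "turn": 0, "grip": -1}, {"travel": [0, -1.8, 2.0], "turn": 0, "grip": -1}, {"travel": [0, -1.8, 2.0], "turn": 0, "grip": -1}, {"travel": [0, -1.8, 2.0], "turn": 0, "grip": -1}, {"travel": [0, -1.8, 2.0], "turn": 0, "grip": -1}, {"travel": [0, -1.8, 2.0], "turn": 0, "grip": -1}]}}

```text
time_s: 8.97
position: [0.4487, -0.0995, 0.2674]
tool_rot: [0.148, -0.691, 0.148, 0.692]
ft_force: [0.9, 0.7, -3.7]
grip_width: 0.0157
```

Emit:
{"op": "step_arm", "data": {"steps": [{"travel": [0, -2.2, 1.0], "turn": 0, "grip": -1}, {"travel": [0, -2.2, 1.0], "turn": 0, "grip": -1}, {"travel": [0, -2.2, 1.0], "turn": 0, "grip": -1}, {"travel": [0, -2.2, 1.0], "turn": 0, "grip": -1}, {"travel": [0, -2.2, 1.0], "turn": 0, "grip": -1}, {"travel": [0, -2.2, 1.0], "turn": 0, "grip": -1}, {"travel": [0, -2.2, 1.0], "turn": 0, "grip": -1}, {"travel": [0, -2.2, 1.0], "turn": 0, "grip": -1}, {"travel": [0, -2.2, 1.0], "turn": 0, "grip": -1}, {"travel": [0, -2.2, 1.0], "turn": 0, "grip": -1}, {"travel": [0, -2.2, 1.0], "turn": 0, "grip": -1}, {"travel": [0, 0, 0], "turn": 0, "grip": -1}]}}

```text
time_s: 9.97
position: [0.4472, 0.1701, 0.2677]
tool_rot: [0.147, -0.691, 0.145, 0.692]
ft_force: [-1.5, -0.1, -2.6]
grip_width: 0.0156
```

```bash
python3 - <<'E'
from h import *
delta([518.7,165.5,200],-114.19)
d=snap('wrist'); snap('side'); snap('top')
cv2.imwrite('pics/w4.png',np.vstack([np.hstack([cv2.resize(d['image'],(400,300)),cv2.resize(load('side')['image'],(400,300))]),np.hstack([cv2.resize(d['image'][:150,156:356],(400,300)),cv2.resize(load('top')['image'][100:250,130:330],(400,300))])]))
E
```

```text
t 9.97 pos [447.2 170.1 267.7] ytool yaw -113.83 xtool [-0.001  0.002 -1.   ] F [-1.5 -0.1 -2.6] T [-0.07  0.32  0.01] w 15.6
travel at present yaw [ 6.76 -2.46 -6.73]
turn 0.36 travel after turn [ 6.76 -2.5  -6.72] yaw chk -114.2 q7 -2.4461693926170143
world of tool y,z after [-0.41  -0.912 -0.001] [-0.912  0.41   0.002]
```

View pics/w4.png

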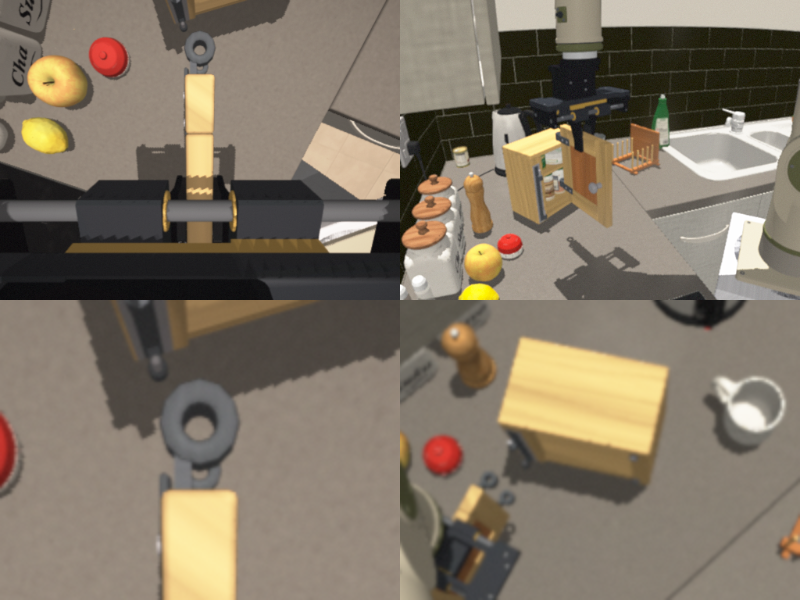

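```bash
python3 - <<'E'
from h import *
d=load('wrist'); print(np.array(d['hand_eye']).round(3).tolist(), np.array(d['mtx'])[0,0])
P=cloud(d)
# cupboard frame
a=np.radians(-9.3); ax=np.array([np.cos(a),np.sin(a)]); ay=np.array([-ax[1],ax[0]])
X=(P[...,:2]-[.665,.030])@ax*1000; Y=(P[...,:2]-[.665,.030])@ay*1000; Z=P[...,2]*1000
for r in range(10,46,2): print(r,[ (int(X[r,c]),int(Y[r,c]),int(Z[r,c])) for c in range(222,246,2)])
cv2.imwrite('pics/w5.png',cv2.resize(d['image'][0:100,200:320],(720,600),interpolation=cv2.INTER_CUBIC))
E
```

```text
[[-0.001, -0.268, 0.963, -0.162], [1.0, 0.0, 0.001, -0.001], [-0.0, 0.963, 0.268, -0.072], [0.0, 0.0, 0.0, 1.0]] 298.14662190686136
10 [(-59, 93, 77), (-60, 91, 81), (-60, 89, 79), (-61, 87, 78), (-60, 85, 76), (-60, 83, 73), (-60, 81, 71), (-59, 78, 64), (-59, 76, 64), (-58, 74, 60), (-58, 72, 57), (-58, 70, 56)]
12 [(-59, 93, 71), (-61, 91, 75), (-60, 89, 72), (-60, 87, 72), (-61, 85, 70), (-61, 83, 70), (-60, 81, 64), (-59, 79, 59), (-59, 77, 58), (-59, 75, 55), (-58, 72, 51), (-58, 70, 49)]
14 [(-59, 94, 65), (-60, 92, 69), (-60, 90, 67), (-61, 88, 66), (-167, 85, 429), (-60, 84, 61), (-60, 82, 57), (-59, 79, 52), (-58, 77, 48), (-59, 75, 47), (-58, 73, 44), (-58, 70, 42)]
16 [(-58, 95, 58), (-59, 93, 56), (-60, 91, 60), (-60, 88, 59), (-61, 86, 58), (-61, 84, 56), (-60, 82, 53), (-59, 80, 45), (-59, 78, 43), (-58, 75, 40), (-58, 73, 37), (-58, 71, 35)]
18 [(-59, 96, 52), (-59, 93, 51), (-60, 91, 53), (-60, 89, 52), (-61, 87, 51), (-60, 85, 48), (-60, 83, 46), (-59, 80, 39), (-59, 78, 36), (-59, 76, 35), (-59, 73, 31), (-58, 71, 26)]
20 [(-59, 96, 47), (-59, 94, 43), (-60, 92, 46
[... 1613 characters left out ...]
, 101, -1), (-67, 99, -1), (-68, 96, 0), (-68, 94, -1), (-76, 91, 29), (-77, 88, 30), (-77, 86, 31), (-77, 84, 26), (-71, 81, -2), (-72, 78, 0), (-73, 76, -1)]
40 [(-68, 104, 0), (-69, 102, 0), (-69, 99, 0), (-70, 97, -2), (-70, 94, -1), (-71, 92, 0), (-77, 89, 22), (-78, 86, 24), (-73, 84, 0), (-74, 82, 0), (-74, 79, -1), (-75, 76, 0)]
42 [(-70, 105, 0), (-71, 102, 0), (-71, 100, -1), (-72, 97, 0), (-73, 95, 0), (-74, 92, 0), (-74, 90, 0), (-75, 87, 0), (-75, 85, -2), (-76, 82, -1), (-76, 80, -2), (-77, 77, -1)]
44 [(-72, 106, -1), (-73, 103, 0), (-74, 100, 0), (-74, 98, -1), (-75, 95, 0), (-76, 93, -1), (-77, 90, 1), (-77, 88, 0), (-78, 85, -1), (-79, 83, 0), (-79, 80, 0), (-136, 82, 278)]
```

View pics/w5.png

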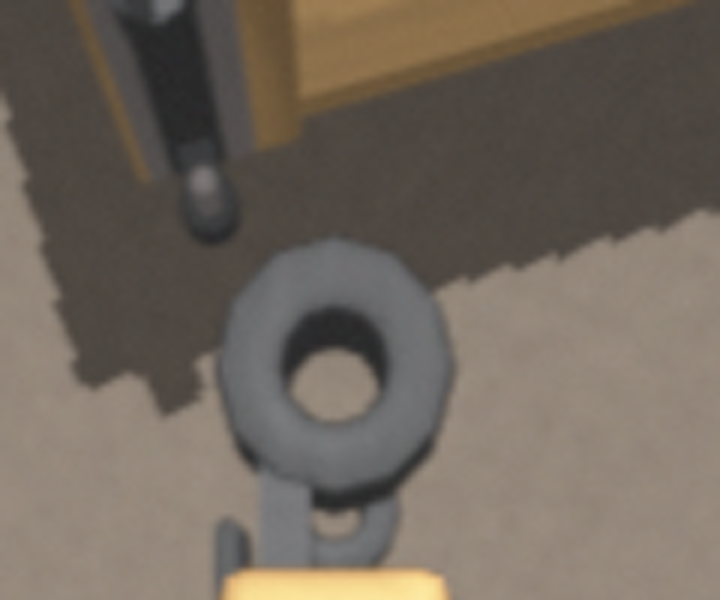

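Emit:
{"op": "step_arm", "data": {"steps": [{"travel": [1.0, -0.8, -1.2], "turn": 0.4, "grip": -1}, {"travel": [1.5, -0.8, -1.2], "turn": 0, "grip": -1}, {"travel": [1.5, -0.8, -1.2], "turn": 0, "grip": -1}, {"travel": [1.4, 0, 0], "turn": 0, "grip": -1}, {"travel": [0.8, 0, 0], "turn": 0, "grip": -1}, {"travel": [0.5, 0, 0], "turn": 0, "grip": -1}, {"travel": [0, 0, 0], "turn": 0, "grip": -1}, {"travel": [0, 0, 0], "turn": 0, "grip": -1}, {"travel": [0, 0, 0], "turn": 0, "grip": -1}]}}

```text
time_s: 10.87
position: [0.4918, 0.172, 0.2025]
tool_rot: [-0.151, 0.691, -0.151, -0.69]
ft_force: [-0.1, -0.3, -3.9]
grip_width: 0.0156
```

```bash
python3 - <<'E'
from h import *
delta([518.7,165.5,200],-114.19)
d=snap('wrist'); P=cloud(d)
cv2.imwrite('pics/w6.png',cv2.resize(d['image'][0:100,196:316],(720,600),interpolation=cv2.INTER_CUBIC))
E
```

```text
t 10.87 pos [491.8 172.  202.5] ytool yaw -114.59 xtool [ 0.002 -0.    -1.   ] F [-0.1 -0.3 -3.9] T [0.06 0.06 0.01] w 15.6
travel at present yaw [ 0.25 -0.53 -2.72]
turn -0.4 travel after turn [ 0.25 -0.51 -2.72] yaw chk -114.2 q7 -2.506161237910251
world of tool y,z after [-0.41  -0.912 -0.001] [-0.912  0.41  -0.001]
```

View pics/w6.png

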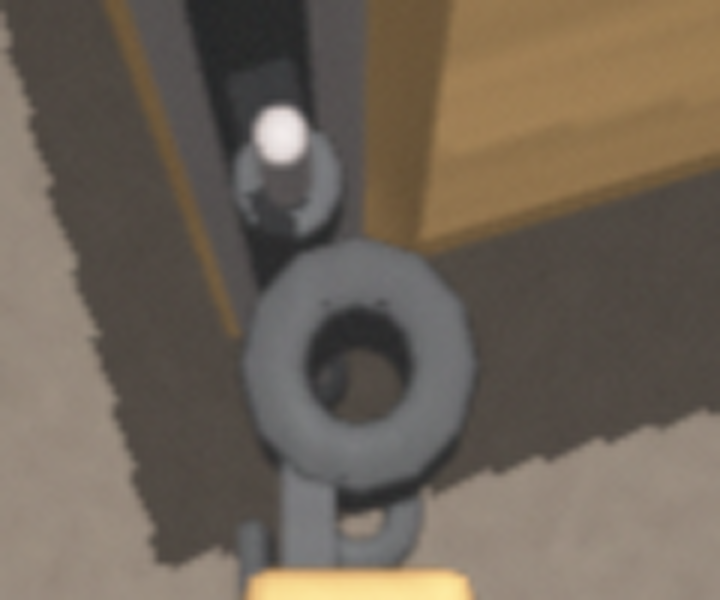

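```bash
python3 - <<'E'
from h import *
d=load('wrist'); P=cloud(d); s=d['s']; q=s['tool_rot']; M=R.from_quat([q[1],q[2],q[3],q[0]]).as_matrix(); T=np.array(s['position'])
K=np.array(d['mtx']); H=np.array(d['hand_eye'])
def ray(u,v):
    p=cv2.undistortPoints(np.array([[[u,v]]],float),K,np.array([d['k1'],0,0,0.])).ravel()
    return M@(H[:3,:3]@np.r_[p,1]), M@H[:3,3]+T
f=lambda x,y:(196+(x+.5)/6-.5,(y+.5)/6-.5)
v,u=np.mgrid[0:384,0:512]
def zring(c,r0,r1):
    r=np.hypot(u-c[0],v-c[1]); m=(r<=r1)&(r>=r0); z=P[m][:,2]; md=np.median(z); return md,z[abs(z-md)<.004].mean(),(abs(z-md)<.004).sum()
tip=f(281,135); kn=f(360,364)
zt=zring(tip,0,3); zk=zring(kn,10.5,17); zs=zring(f(288,185),6,8)
print('tip',tip,zt,'knuck top',kn,zk,'shoulder',zs)
print(P[20:25,240:246,2].round(4))
def at(c,z):
    r,o=ray(*c); return o+r*(z-o[2])/r[2]
for zz,zkk in [(zt[1],zk[1]),(.168,T[2]+.0126),(.171,T[2]+.0126)]:
    a=at(tip,zz); b=at(kn,zkk); dd=(a-b); print('tip',a.round(4),'kn',b.round(4),'delta tool',(M.T@dd*100).round(2), 'kn rel TCP tool',(M.T@(b-T)*100).round(2))
    an=np.radians(-9.3); A=np.array([[np.cos(an),np.sin(an)],[-np.sin(an),np.cos(an)]]); print('tip in cup',(A@(a[:2]-[.665,.030])*1000).round(1))
E
```

```text
tip (242.41666666666666, 22.083333333333332) (np.float64(0.1676068805876319), np.float64(0.1677889099928195), np.int64(28)) knuck top (255.58333333333331, 60.25) (np.float64(0.21445858370091891), np.float64(0.21441938129099006), np.int64(561)) shoulder (np.float64(0.15214308652756747), np.float64(0.15175240179512486), np.int64(70))
[[0.1668 0.1683 0.1678 0.1684 0.1668 0.1674]
 [0.167  0.1669 0.1689 0.167  0.1674 0.1677]
 [0.1673 0.1677 0.1678 0.1675 0.1683 0.1697]
 [0.1691 0.1676 0.1688 0.167  0.1669 0.1674]
 [0.1685 0.168  0.1675 0.1674 0.1671 0.1677]]
tip [0.6077 0.128  0.1678] kn [0.579  0.1327 0.2144] delta tool [ 4.67 -0.77 -2.79] kn rel TCP tool [-1.18 -0.05 -9.57]
tip in cup [-72.4  87.5]
tip [0.6076 0.128  0.168 ] kn [0.5789 0.1327 0.2151] delta tool [ 4.71 -0.76 -2.8 ] kn rel TCP tool [-1.25 -0.05 -9.56]
tip in cup [-72.5  87.5]
tip [0.6069 0.1283 0.171 ] kn [0.5789 0.1327 0.2151] delta tool [ 4.41 -0.75 -2.72] kn rel TCP tool [-1.25 -0.05 -9.56]
tip in cup [-73.3  87.6]
```

Emit:
{"op": "step_arm", "data": {"steps": [{"travel": [0, -0.37, -1.0], "turn": 0, "grip": -1}, {"travel": [0, -0.2, -0.9], "turn": 0, "grip": -1}, {"travel": [0, -0.2, -0.9], "turn": 0, "grip": -1}, {"travel": [0, 0, 0], "turn": 0, "grip": -1}, {"travel": [0, 0, 0], "turn": 0, "grip": -1}, {"travel": [0, 0, 0], "turn": 0, "grip": -1}]}}

```text
time_s: 11.42
position: [0.5201, 0.1675, 0.2013]
tool_rot: [0.151, -0.691, 0.151, 0.691]
ft_force: [-0.1, 0.3, -3.9]
grip_width: 0.0156
```

```bash
python3 - <<'E'
from h import *
delta([520.5,167.3,180],-114.59)
E
```

```text
t 11.42 pos [520.1 167.5 201.3] ytool yaw -114.58 xtool [-0.001  0.    -1.   ] F [-0.1  0.3 -3.9] T [0.06 0.05 0.01] w 15.6
travel at present yaw [ 2.13  0.   -0.05]
turn 0.01 travel after turn [ 2.13  0.   -0.05] yaw chk -114.6 q7 -2.5019880080037584
world of tool y,z after [-0.416 -0.909  0.   ] [-0.909  0.416  0.001]
```

Emit:
{"op": "step_arm", "data": {"steps": [{"travel": [0.8, 0, -0.05], "turn": 0, "grip": -1}, {"travel": [0.8, 0, 0], "turn": 0, "grip": -1}, {"travel": [0.5, 0, 0], "turn": 0, "grip": -1}, {"travel": [0.2, 0, 0], "turn": 0, "grip": -1}, {"travel": [0, 0, 0], "turn": 0, "grip": -1}, {"travel": [0, 0, 0], "turn": 0, "grip": -1}]}}

```text
time_s: 11.92
position: [0.5206, 0.1673, 0.1785]
tool_rot: [0.15, -0.691, 0.151, 0.691]
ft_force: [0.5, 0.6, -4.9]
grip_width: 0.0159
```

Emit:
{"op": "step_arm", "data": {"steps": [{"travel": [0.1, 0, 0], "turn": 0, "grip": -1}, {"travel": [0.1, 0, 0], "turn": 0, "grip": -1}, {"travel": [0.08, 0, 0], "turn": 0, "grip": -1}, {"travel": [0, 0, 0], "turn": 0, "grip": -1}]}}

```text
time_s: 12.25
position: [0.5206, 0.1672, 0.1757]
tool_rot: [-0.151, 0.691, -0.151, -0.691]
ft_force: [-0.3, -0.2, -3.9]
grip_width: 0.0158
```

Emit:
{"op": "step_arm", "data": {"steps": [{"travel": [0.05, 0, 0], "turn": 0, "grip": -1}, {"travel": [0.05, 0, 0], "turn": 0, "grip": -1}, {"travel": [0, 0, 0], "turn": 0, "grip": -1}]}}

```text
time_s: 12.5
position: [0.5206, 0.1672, 0.1747]
tool_rot: [0.151, -0.691, 0.151, 0.691]
ft_force: [-0.8, 0.3, -4.3]
grip_width: 0.0156
```

Emit:
{"op": "step_arm", "data": {"steps": [{"travel": [0.05, 0, 0], "turn": 0, "grip": -1}, {"travel": [0.05, 0, 0], "turn": 0, "grip": -1}, {"travel": [0, 0, 0], "turn": 0, "grip": -1}]}}

```text
time_s: 12.75
position: [0.5206, 0.1672, 0.1736]
tool_rot: [0.15, -0.691, 0.151, 0.691]
ft_force: [-0.1, 0.6, -4.1]
grip_width: 0.0159
```

Emit:
{"op": "step_arm", "data": {"steps": [{"travel": [0.05, 0, 0], "turn": 0, "grip": -1}, {"travel": [0, 0, 0], "turn": 0, "grip": -1}]}}

```text
time_s: 12.92
position: [0.5206, 0.1672, 0.1732]
tool_rot: [-0.151, 0.691, -0.151, -0.691]
ft_force: [0.2, 0.5, -4.3]
grip_width: 0.0155
```

Emit:
{"op": "step_arm", "data": {"steps": [{"travel": [0.05, 0, 0], "turn": 0, "grip": -1}, {"travel": [0, 0, 0], "turn": 0, "grip": -1}]}}

```text
time_s: 13.08
position: [0.5206, 0.1672, 0.1726]
tool_rot: [0.151, -0.691, 0.151, 0.691]
ft_force: [-0.7, 0.7, -4.1]
grip_width: 0.0158
```

Emit:
{"op": "step_arm", "data": {"steps": [{"travel": [0.05, 0, 0], "turn": 0, "grip": -1}, {"travel": [0.02, 0, 0], "turn": 0, "grip": -1}, {"travel": [0, 0, 0], "turn": 0, "grip": -1}]}}

```text
time_s: 13.33
position: [0.5206, 0.1672, 0.1719]
tool_rot: [0.151, -0.691, 0.151, 0.691]
ft_force: [0.3, 0.5, -3.2]
grip_width: 0.0156
```

Emit:
{"op": "step_arm", "data": {"steps": [{"travel": [0.05, 0, 0], "turn": 0, "grip": -1}, {"travel": [0.02, 0, 0], "turn": 0, "grip": -1}, {"travel": [0, 0, 0], "turn": 0, "grip": -1}]}}

```text
time_s: 13.58
position: [0.5206, 0.1672, 0.1713]
tool_rot: [0.151, -0.691, 0.151, 0.691]
ft_force: [-0.7, -0.5, -3.9]
grip_width: 0.0155
```

```bash
python3 - <<'E'
from h import *
st()
E
```

```text
t 13.58 pos [520.6 167.2 171.3] ytool yaw -114.59 xtool [-0. -0. -1.] F [-0.7 -0.5 -3.9] T [0.05 0.04 0.01] w 15.5
```

Emit:
{"op": "step_arm", "data": {"steps": [{"travel": [0.06, 0, 0], "turn": 0, "grip": -1}, {"travel": [0.06, 0, 0], "turn": 0, "grip": -1}, {"travel": [0.06, 0, 0], "turn": 0, "grip": -1}, {"travel": [0, 0, 0], "turn": 0, "grip": -1}]}}

```text
time_s: 13.92
position: [0.5205, 0.1672, 0.1694]
tool_rot: [0.15, -0.691, 0.151, 0.691]
ft_force: [-0.2, 0.3, -3.6]
grip_width: 0.0157
```

Emit:
{"op": "step_arm", "data": {"steps": [{"travel": [0.08, 0, 0], "turn": 0, "grip": -1}, {"travel": [0.08, 0, 0], "turn": 0, "grip": -1}, {"travel": [0.08, 0, 0], "turn": 0, "grip": -1}, {"travel": [0, 0, 0], "turn": 0, "grip": -1}]}}

```text
time_s: 14.25
position: [0.5205, 0.1672, 0.1669]
tool_rot: [0.15, -0.691, 0.151, 0.691]
ft_force: [-0.0, -0.5, -4.4]
grip_width: 0.0158
```

```bash
python3 - <<'E'
from h import *
st(); d=snap('wrist'); snap('side')
cv2.imwrite('pics/w7.png',np.hstack([cv2.resize(d['image'][10:110,206:306],(400,400),interpolation=cv2.INTER_CUBIC),cv2.resize(load('side')['image'][150:290,120:260],(400,400),interpolation=cv2.INTER_CUBIC)]))
E
```

```text
t 14.25 pos [520.5 167.2 166.9] ytool yaw -114.59 xtool [-0. -0. -1.] F [-0.  -0.5 -4.4] T [0.09 0.03 0.02] w 15.8
```

View pics/w7.png

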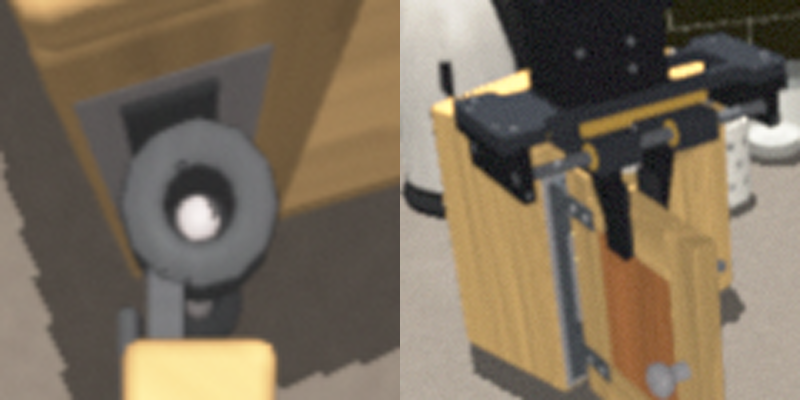

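Emit:
{"op": "step_arm", "data": {"steps": [{"travel": [0.08, 0, 0], "turn": 0, "grip": -1}, {"travel": [0.08, 0, 0], "turn": 0, "grip": -1}, {"travel": [0.08, 0, 0], "turn": 0, "grip": -1}, {"travel": [0, 0, 0], "turn": 0, "grip": -1}]}}

```text
time_s: 14.68
position: [0.5205, 0.1672, 0.1645]
tool_rot: [0.15, -0.691, 0.151, 0.691]
ft_force: [0.7, -0.1, -3.3]
grip_width: 0.016
```

Emit:
{"op": "step_arm", "data": {"steps": [{"travel": [0.07, 0, 0], "turn": 0, "grip": -1}, {"travel": [0.07, 0, 0], "turn": 0, "grip": -1}, {"travel": [0.07, 0, 0], "turn": 0, "grip": -1}, {"travel": [0, 0, 0], "turn": 0, "grip": -1}]}}

```text
time_s: 15.02
position: [0.5205, 0.1672, 0.1625]
tool_rot: [0.15, -0.691, 0.151, 0.691]
ft_force: [0.1, -0.7, -3.8]
grip_width: 0.0155
```

Emit:
{"op": "step_arm", "data": {"steps": [{"travel": [0.05, 0, 0], "turn": 0, "grip": -1}, {"travel": [0.05, 0, 0], "turn": 0, "grip": -1}, {"travel": [0, 0, 0], "turn": 0, "grip": -1}]}}

```text
time_s: 15.27
position: [0.5206, 0.1672, 0.1615]
tool_rot: [0.151, -0.691, 0.151, 0.691]
ft_force: [0.4, -1.1, -3.7]
grip_width: 0.0156
```

Emit:
{"op": "step_arm", "data": {"steps": [{"travel": [0.05, 0, 0], "turn": 0, "grip": -1}, {"travel": [0.05, 0, 0], "turn": 0, "grip": -1}, {"travel": [0, 0, 0], "turn": 0, "grip": -1}]}}

```text
time_s: 15.52
position: [0.5206, 0.1672, 0.1605]
tool_rot: [0.15, -0.691, 0.151, 0.691]
ft_force: [0.1, 0.1, -3.9]
grip_width: 0.0154
```

Emit:
{"op": "step_arm", "data": {"steps": [{"travel": [0.05, 0, 0], "turn": 0, "grip": -1}, {"travel": [0.05, 0, 0], "turn": 0, "grip": -1}, {"travel": [0, 0, 0], "turn": 0, "grip": -1}]}}

```text
time_s: 15.77
position: [0.5205, 0.1672, 0.1595]
tool_rot: [0.15, -0.691, 0.151, 0.691]
ft_force: [0.2, -0.4, -3.1]
grip_width: 0.0157
```

Emit:
{"op": "step_arm", "data": {"steps": [{"travel": [0.04, 0, 0], "turn": 0, "grip": -1}, {"travel": [0, 0, 0], "turn": 0, "grip": -1}, {"travel": [0, 0, 0], "turn": 0, "grip": -1}]}}

```text
time_s: 16.02
position: [0.5206, 0.1673, 0.1592]
tool_rot: [-0.15, 0.691, -0.151, -0.691]
ft_force: [-0.1, -0.5, -3.9]
grip_width: 0.0158
```

Emit:
{"op": "step_arm", "data": {"steps": [{"travel": [0.04, 0, 0], "turn": 0, "grip": -1}, {"travel": [0, 0, 0], "turn": 0, "grip": -1}, {"travel": [0, 0, 0], "turn": 0, "grip": -1}]}}

```text
time_s: 16.27
position: [0.5206, 0.1672, 0.1588]
tool_rot: [-0.151, 0.691, -0.151, -0.691]
ft_force: [-0.1, 0.5, -4.9]
grip_width: 0.0156
```

Emit:
{"op": "step_arm", "data": {"steps": [{"travel": [0.04, 0, 0], "turn": 0, "grip": -1}, {"travel": [0, 0, 0], "turn": 0, "grip": -1}, {"travel": [0, 0, 0], "turn": 0, "grip": -1}]}}

```text
time_s: 16.52
position: [0.5206, 0.1672, 0.1584]
tool_rot: [-0.151, 0.691, -0.151, -0.691]
ft_force: [0.2, -0.6, -2.5]
grip_width: 0.0155
```

Emit:
{"op": "step_arm", "data": {"steps": [{"travel": [0.03, 0, 0], "turn": 0, "grip": -1}, {"travel": [0, 0, 0], "turn": 0, "grip": -1}, {"travel": [0, 0, 0], "turn": 0, "grip": -1}]}}

```text
time_s: 16.77
position: [0.5206, 0.1672, 0.1581]
tool_rot: [-0.15, 0.691, -0.151, -0.691]
ft_force: [-1.4, -0.0, -3.7]
grip_width: 0.0156
```

Emit:
{"op": "step_arm", "data": {"steps": [{"travel": [0.03, 0, 0], "turn": 0, "grip": -1}, {"travel": [0, 0, 0], "turn": 0, "grip": -1}, {"travel": [0, 0, 0], "turn": 0, "grip": -1}]}}

```text
time_s: 17.02
position: [0.5206, 0.1672, 0.1578]
tool_rot: [0.151, -0.691, 0.151, 0.691]
ft_force: [1.1, 0.2, -4.8]
grip_width: 0.0156
```

Emit:
{"op": "step_arm", "data": {"steps": [{"travel": [0.03, 0, 0], "turn": 0, "grip": -1}, {"travel": [0, 0, 0], "turn": 0, "grip": -1}, {"travel": [0, 0, 0], "turn": 0, "grip": -1}]}}

```text
time_s: 17.27
position: [0.5207, 0.1673, 0.1576]
tool_rot: [-0.15, 0.691, -0.151, -0.691]
ft_force: [-0.0, -0.9, -2.8]
grip_width: 0.0159
```

Emit:
{"op": "step_arm", "data": {"steps": [{"travel": [0.03, 0, 0], "turn": 0, "grip": -1}, {"travel": [0, 0, 0], "turn": 0, "grip": -1}, {"travel": [0, 0, 0], "turn": 0, "grip": -1}]}}

```text
time_s: 17.52
position: [0.5207, 0.1673, 0.1574]
tool_rot: [-0.151, 0.691, -0.15, -0.691]
ft_force: [-1.5, -0.1, -1.0]
grip_width: 0.0156
```

Emit:
{"op": "step_arm", "data": {"steps": [{"travel": [0.03, 0, 0], "turn": 0, "grip": -1}, {"travel": [0, 0, 0], "turn": 0, "grip": -1}, {"travel": [0, 0, 0], "turn": 0, "grip": -1}]}}

```text
time_s: 17.77
position: [0.5207, 0.1674, 0.1572]
tool_rot: [-0.151, 0.691, -0.15, -0.691]
ft_force: [-1.8, 0.2, 2.3]
grip_width: 0.0156
```

```bash
python3 - <<'E'
from h import *
st()
E
```

```text
t 17.77 pos [520.7 167.4 157.2] ytool yaw -114.58 xtool [ 0.  0. -1.] F [-1.8  0.2  2.3] T [ 0.01  0.33 -0.02] w 15.6
```

Emit:
{"op": "step_arm", "data": {"steps": [{"travel": [0, 0, 0], "turn": 0, "grip": 1}, {"travel": [0, 0, 0], "turn": 0, "grip": 1}, {"travel": [0, 0, 0], "turn": 0, "grip": 1}, {"travel": [0, 0, 0], "turn": 0, "grip": 1}, {"travel": [0, 0, 0], "turn": 0, "grip": 1}, {"travel": [0, 0, 0], "turn": 0, "grip": 1}, {"travel": [0, 0, 0], "turn": 0, "grip": 1}, {"travel": [0, 0, 0], "turn": 0, "grip": 1}, {"travel": [0, 0, 0], "turn": 0, "grip": 1}, {"travel": [0, 0, 0], "turn": 0, "grip": 1}], "force": 10}}

```text
time_s: 18.6
position: [0.5206, 0.1672, 0.1569]
tool_rot: [-0.151, 0.691, -0.151, -0.691]
ft_force: [0.2, -0.5, 0.6]
grip_width: 0.074
```

```bash
cat > look.py <<'E'
from h import *
import sys
st(); d=snap('wrist'); e=snap('side'); f=snap('top'); P=cloud(d)
T=d['s']['position']
for nm,Q in (('w',P),('s',cloud(e)),('t',cloud(f))):
    z=Q[...,2]; m=(abs(z-.191)<.008)&(Q[...,0]>.40)&(Q[...,0]<.66)&(Q[...,1]>-.1)&(Q[...,1]<.26)
    # only door-like: wood colour
    im={'w':d,'s':e,'t':f}[nm]['image'].astype(int); m&=(im[...,2]-im[...,0]>60)
    cc=(Q[...,0]-.665)*.987-(Q[...,1]-.03)*.1616; m&=cc<-.062
    q=Q[m]
    if len(q)>20:
        r=cv2.minAreaRect((q[:,:2]*1000).astype(np.float32)); print(nm,m.sum(),np.median(q[:,2]).round(4),r,cv2.boxPoints(r).round().tolist())
cv2.imwrite('pics/%s.png'%sys.argv[1],np.vstack([np.hstack([cv2.resize(d['image'],(400,300)),cv2.resize(e['image'][120:300,100:340],(400,300),interpolation=cv2.INTER_CUBIC)]),np.hstack([cv2.resize(d['image'][:150,156:356],(400,300)),cv2.resize(f['image'][100:250,130:330],(400,300))])]))
E
python3 look.py l1
```

```text
t 18.6 pos [520.6 167.2 156.9] ytool yaw -114.59 xtool [ 0. -0. -1.] F [ 0.2 -0.5  0.6] T [ 0.07  0.01 -0.04] w 74.0
w 6119 0.1905 ((545.40869140625, 156.52975463867188), (15.773122787475586, 101.67924499511719), 65.53711700439453) [[496.0, 170.0], [588.0, 128.0], [595.0, 143.0], [502.0, 185.0]]
s 408 0.1884 ((510.5654296875, 172.1610107421875), (16.776611328125, 143.3226318359375), 65.45821380615234) [[442.0, 194.0], [572.0, 135.0], [579.0, 150.0], [449.0, 210.0]]
t 110 0.19 ((560.2244873046875, 147.98814392089844), (17.281295776367188, 66.00303649902344), 65.78533935546875) [[527.0, 154.0], [587.0, 127.0], [594.0, 142.0], [534.0, 169.0]]
```

View pics/l1.png

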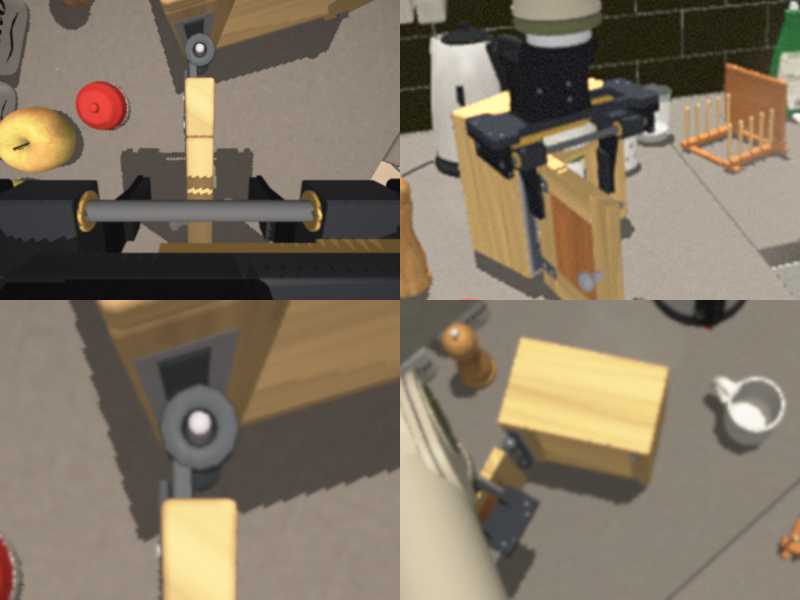

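Emit:
{"op": "step_arm", "data": {"steps": [{"travel": [-0.8, 0, 0], "turn": 0, "grip": 1}, {"travel": [-1.6, 0, 0], "turn": 0, "grip": 1}, {"travel": [-1.6, 0, 0], "turn": 0, "grip": 1}, {"travel": [-1.6, 0, 0], "turn": 0, "grip": 1}, {"travel": [-1.6, 0, 0], "turn": 0, "grip": -1}, {"travel": [0, 0, 0], "turn": -5, "grip": -1}, {"travel": [0, 0, 0], "turn": -5, "grip": -1}, {"travel": [0, -1.4, 0.6], "turn": 0, "grip": -1}, {"travel": [0, -1.4, 0.6], "turn": 0, "grip": -1}, {"travel": [0, -1.4, 0.6], "turn": 0, "grip": -1}, {"travel": [0, 0, 0], "turn": 0, "grip": -1}, {"travel": [0, 0, 0], "turn": 0, "grip": -1}]}}

```text
time_s: 19.75
position: [0.5136, 0.213, 0.2294]
tool_rot: [-0.089, 0.702, -0.089, -0.701]
ft_force: [1.4, -0.1, -0.4]
grip_width: 0.0418
```

Emit:
{"op": "step_arm", "data": {"steps": [{"travel": [0, 0, 0], "turn": 0, "grip": -1}, {"travel": [0, 0, 0], "turn": 0, "grip": -1}, {"travel": [0, 0, 0], "turn": 0, "grip": -1}, {"travel": [0, 0, 0], "turn": 0, "grip": -1}, {"travel": [0, 0, 0], "turn": 0, "grip": -1}, {"travel": [0, 0, 0], "turn": 0, "grip": -1}]}}

```text
time_s: 20.25
position: [0.5138, 0.2122, 0.229]
tool_rot: [-0.09, 0.701, -0.09, -0.701]
ft_force: [0.1, -0.3, -0.1]
grip_width: 0.0038
```

```bash
python3 look.py l2; python3 - <<'E'
from h import *
delta([514.3,212.4,165])
print(ctrl.sense()['qpos'].round(2))
E
```

```text
t 20.25 pos [513.8 212.2 229. ] ytool yaw -104.6 xtool [ 0. -0. -1.] F [ 0.1 -0.3 -0.1] T [ 0.    0.04 -0.02] w 3.8
w 3681 0.1903 ((543.0037841796875, 157.52499389648438), (16.46425437927246, 106.95783233642578), 65.75187683105469) [[491.0, 172.0], [588.0, 128.0], [595.0, 143.0], [498.0, 187.0]]
s 399 0.1883 ((503.0535888671875, 175.43475341796875), (16.935909271240234, 126.9833755493164), 66.1097640991211) [[442.0, 193.0], [558.0, 142.0], [565.0, 157.0], [448.0, 209.0]]
t 156 0.1894 ((517.980712890625, 166.520263671875), (16.073320388793945, 158.42919921875), 65.66946411132812) [[442.0, 192.0], [587.0, 127.0], [593.0, 141.0], [449.0, 206.0]]
t 20.4 pos [513.8 212.4 228.9] ytool yaw -104.59 xtool [ 0. -0. -1.] F [ 0.3 -0.2 -0.7] T [ 0.07 -0.02  0.  ] w 0.9
travel at present yaw [ 6.39 -0.02 -0.05]
[ 0.11  0.24 -0.67  1.61  0.15  1.35 -2.41]
```

Emit:
{"op": "step_arm", "data": {"steps": [{"travel": [1.5, 0, 0], "turn": 0, "grip": -1}, {"travel": [1.8, 0, 0], "turn": 0, "grip": -1}, {"travel": [1.8, 0, 0], "turn": 0, "grip": -1}, {"travel": [1.3, 0, 0], "turn": 0, "grip": -1}, {"travel": [0, 0.3, 0], "turn": 0, "grip": -1}, {"travel": [0, 0.3, 0], "turn": 0, "grip": -1}, {"travel": [0, 0.3, 0], "turn": 0, "grip": -1}, {"travel": [0, 0.2, 0], "turn": 0, "grip": -1}, {"travel": [0, 0.2, 0], "turn": 0, "grip": -1}, {"travel": [0, 0, 0], "turn": 0, "grip": -1}]}}

```text
time_s: 21.23
position: [0.5108, 0.1994, 0.1656]
tool_rot: [-0.09, 0.702, -0.09, -0.701]
ft_force: [-0.0, 0.1, 0.4]
grip_width: 0.0007
```

Emit:
{"op": "step_arm", "data": {"steps": [{"travel": [0, 0.63, 0.1], "turn": -3, "grip": -1}, {"travel": [0, 0.63, 0.1], "turn": -3, "grip": -1}, {"travel": [0, 0.63, 0.1], "turn": -3, "grip": -1}, {"travel": [0, 0.63, 0.1], "turn": -3, "grip": -1}, {"travel": [0, 0.63, 0.1], "turn": -3, "grip": -1}, {"travel": [0, 0.63, 0.1], "turn": -3, "grip": -1}, {"travel": [0, 0.63, 0.1], "turn": -3, "grip": -1}, {"travel": [0, 0.63, 0.1], "turn": -3, "grip": -1}]}}

```text
time_s: 21.9
position: [0.499, 0.1504, 0.1653]
tool_rot: [0.059, 0.705, 0.059, -0.704]
ft_force: [0.2, 1.4, -0.4]
grip_width: 0.0002
```

```bash
python3 look.py l3; python3 - <<'E'
from h import *
p=np.array(ctrl.sense()['position'])[:2]*1000-[607.6,128.0]; s,M,y=st(); print('rel hinge tool y,z',M[:2,1]@p,M[:2,2]@p)
E
```

```text
t 21.9 pos [499.  150.4 165.3] ytool yaw -80.42 xtool [ 0.001  0.    -1.   ] F [ 0.2  1.4 -0.4] T [0.06 0.04 0.03] w 0.2
w 5212 0.1907 ((554.6112060546875, 129.1409454345703), (16.511272430419922, 71.57128143310547), 87.96823120117188) [[519.0, 122.0], [590.0, 120.0], [591.0, 136.0], [519.0, 139.0]]
s 207 0.1882 ((463.5066223144531, 127.99121856689453), (16.066547393798828, 68.32894897460938), 89.85939025878906) [[429.0, 120.0], [498.0, 120.0], [498.0, 136.0], [429.0, 136.0]]
t 209 0.1896 ((509.9768371582031, 124.22647094726562), (155.62545776367188, 16.998634338378906), 0.6639096140861511) [[432.0, 132.0], [432.0, 115.0], [588.0, 117.0], [588.0, 134.0]]
t 22.05 pos [499.2 150.2 165.2] ytool yaw -80.71 xtool [ 0.001 -0.    -1.   ] F [-1.1  0.5  1.2] T [0.04 0.01 0.  ] w 0.3
rel hinge tool y,z -39.42675459341954 103.36470526591792
```

Emit:
{"op": "step_arm", "data": {"steps": [{"travel": [0, 0.55, 0.19], "turn": -3, "grip": -1}, {"travel": [0, 0.55, 0.19], "turn": -3, "grip": -1}, {"travel": [0, 0.55, 0.19], "turn": -3, "grip": -1}, {"travel": [0, 0.55, 0.19], "turn": -3, "grip": -1}, {"travel": [0, 0.55, 0.19], "turn": -3, "grip": -1}, {"travel": [0, 0.55, 0.19], "turn": -3, "grip": -1}, {"travel": [0, 0.55, 0.19], "turn": -3, "grip": -1}, {"travel": [0, 0.55, 0.19], "turn": -3, "grip": -1}, {"travel": [0, 0.55, 0.19], "turn": -3, "grip": -1}, {"travel": [0, 0.55, 0.19], "turn": -3, "grip": -1}, {"travel": [0, 0.55, 0.19], "turn": -3, "grip": -1}, {"travel": [0, 0.55, 0.19], "turn": -3, "grip": -1}]}}

```text
time_s: 23.05
position: [0.5074, 0.0827, 0.1651]
tool_rot: [0.273, 0.652, 0.273, -0.652]
ft_force: [0.9, -0.0, 0.3]
grip_width: 0.0003
```

Emit:
{"op": "step_arm", "data": {"steps": [{"travel": [0, 0.45, 0.16], "turn": -2.5, "grip": -1}, {"travel": [0, 0.45, 0.16], "turn": -2.5, "grip": -1}, {"travel": [0, 0.45, 0.16], "turn": -2.5, "grip": -1}, {"travel": [0, 0.36, 0.13], "turn": -2, "grip": -1}, {"travel": [0, 0.36, 0.13], "turn": -2, "grip": -1}, {"travel": [0, 0.36, 0.13], "turn": -2, "grip": -1}, {"travel": [0, 0, 0], "turn": 0, "grip": -1}, {"travel": [0, 0, 0], "turn": 0, "grip": -1}, {"travel": [0, 0, 0], "turn": 0, "grip": -1}]}}

```text
time_s: 23.8
position: [0.5205, 0.0609, 0.165]
tool_rot: [0.347, 0.616, 0.347, -0.616]
ft_force: [0.1, -0.7, -0.8]
grip_width: 0.0006
```

```bash
python3 look.py l4; python3 - <<'E'
from h import *
p=np.array(ctrl.sense()['position'])[:2]*1000-[607.6,128.0]; s,M,y=st(); print('rel hinge tool y,z',M[:2,1]@p,M[:2,2]@p)
E
```

```text
t 23.8 pos [520.5  60.9 165. ] ytool yaw -31.17 xtool [ 0.  0. -1.] F [ 0.1 -0.7 -0.8] T [-0.06 -0.09 -0.02] w 0.6
w 4889 0.1908 ((573.0818481445312, 89.24076080322266), (69.3205337524414, 16.38851547241211), 47.3814811706543) [[544.0, 69.0], [556.0, 58.0], [603.0, 109.0], [591.0, 120.0]]
s 300 0.1881 ((541.0958251953125, 55.77434539794922), (159.4034881591797, 18.726062774658203), 47.13796615600586) [[480.0, 4.0], [494.0, -9.0], [602.0, 108.0], [588.0, 121.0]]
t 86 0.1884 ((500.7897644042969, 9.764358520507812), (41.498409271240234, 14.49132251739502), 48.05933380126953) [[482.0, -1.0], [492.0, -11.0], [520.0, 20.0], [509.0, 30.0]]
t 23.95 pos [520.5  60.7 165. ] ytool yaw -31.11 xtool [ 0. -0. -1.] F [-0.4 -0.3 -0.3] T [-0.03 -0.01  0.01] w 0.8
rel hinge tool y,z -39.76888891782771 102.64343205491727
```

Emit:
{"op": "step_arm", "data": {"steps": [{"travel": [0, 0.36, 0.13], "turn": -2, "grip": -1}, {"travel": [0, 0.36, 0.13], "turn": -2, "grip": -1}, {"travel": [0, 0.36, 0.13], "turn": -2, "grip": -1}, {"travel": [0, 0.36, 0.13], "turn": -2, "grip": -1}, {"travel": [0, 0.36, 0.13], "turn": -2, "grip": -1}, {"travel": [0, 0.36, 0.13], "turn": -2, "grip": -1}, {"travel": [0, 0.36, 0.13], "turn": -2, "grip": -1}, {"travel": [0, 0.36, 0.13], "turn": -2, "grip": -1}, {"travel": [0, 0.27, 0.1], "turn": -1.5, "grip": -1}, {"travel": [0, 0.27, 0.1], "turn": -1.5, "grip": -1}, {"travel": [0, 0.18, 0.07], "turn": -1, "grip": -1}]}}

```text
time_s: 24.87
position: [0.5491, 0.0347, 0.1649]
tool_rot: [-0.45, -0.546, -0.45, 0.546]
ft_force: [-0.6, 0.7, 0.2]
grip_width: 0.0007
```

Emit:
{"op": "step_arm", "data": {"steps": [{"travel": [0, 0.18, 0.07], "turn": -1, "grip": -1}, {"travel": [0, 0.18, 0.07], "turn": -1, "grip": -1}, {"travel": [0, 0.18, 0.07], "turn": -1, "grip": -1}, {"travel": [0, 0.18, 0.07], "turn": -1, "grip": -1}, {"travel": [0, 0.18, 0.07], "turn": -1, "grip": -1}, {"travel": [0, 0, 0], "turn": 0, "grip": -1}]}}

```text
time_s: 25.37
position: [0.5575, 0.0297, 0.1649]
tool_rot: [0.473, 0.526, 0.473, -0.526]
ft_force: [0.1, -0.2, 0.1]
grip_width: 0.0003
```

```bash
python3 look.py l5; python3 - <<'E'
from h import *
p=np.array(ctrl.sense()['position'])[:2]*1000-[607.6,128.0]; s,M,y=st(); print('rel hinge tool y,z',M[:2,1]@p,M[:2,2]@p)
E
```

```text
t 25.37 pos [557.5  29.7 164.9] ytool yaw -6.02 xtool [ 0. -0. -1.] F [ 0.1 -0.2  0.1] T [-0.01 -0.11  0.01] w 0.3
w 4953 0.1908 ((593.4113159179688, 78.25337219238281), (69.03240966796875, 16.288026809692383), 72.91482543945312) [[575.0, 48.0], [591.0, 43.0], [611.0, 109.0], [596.0, 114.0]]
s 285 0.189 ((577.3438720703125, 35.03520202636719), (159.13536071777344, 17.659160614013672), 72.64601135253906) [[545.0, -38.0], [562.0, -44.0], [610.0, 108.0], [593.0, 114.0]]
t 51 0.1886 ((556.8975830078125, -29.860065460205078), (24.98863410949707, 15.165292739868164), 71.5138168334961) [[546.0, -39.0], [560.0, -44.0], [568.0, -20.0], [554.0, -16.0]]
t 25.52 pos [557.2  30.  164.9] ytool yaw -6.1 xtool [-0.  0. -1.] F [-0.3 -0.4 -0.4] T [-0.04 -0.05  0.01] w 0.7
rel hinge tool y,z -39.6927989410656 102.8438159292097
```

Emit:
{"op": "step_arm", "data": {"steps": [{"travel": [0, 0.18, 0.07], "turn": -1, "grip": -1}, {"travel": [0, 0.18, 0.07], "turn": -1, "grip": -1}, {"travel": [0, 0.18, 0.07], "turn": -1, "grip": -1}, {"travel": [0, 0.14, 0.05], "turn": -0.8, "grip": -1}, {"travel": [0, 0.09, 0.03], "turn": -0.5, "grip": -1}, {"travel": [0, 0.09, 0.03], "turn": -0.5, "grip": -1}, {"travel": [0, 0.09, 0.03], "turn": -0.5, "grip": -1}, {"travel": [0, 0, 0], "turn": 0, "grip": -1}]}}

```text
time_s: 26.18
position: [0.5666, 0.0257, 0.1649]
tool_rot: [0.497, 0.503, 0.497, -0.503]
ft_force: [-0.2, 0.2, 0.4]
grip_width: 0.0002
```

Emit:
{"op": "step_arm", "data": {"steps": [{"travel": [0, 0.09, 0.03], "turn": -0.5, "grip": -1}, {"travel": [0, 0.09, 0.03], "turn": -0.5, "grip": -1}, {"travel": [0, 0, 0], "turn": 0, "grip": -1}]}}

```text
time_s: 26.43
position: [0.5684, 0.025, 0.165]
tool_rot: [0.501, 0.499, 0.501, -0.499]
ft_force: [0.0, -0.6, -0.1]
grip_width: 0.0007
```

```bash
python3 look.py l6
```

```text
t 26.43 pos [568.4  25.  165. ] ytool yaw 0.25 xtool [ 0. -0. -1.] F [ 0.  -0.6 -0.1] T [ 0.   -0.06  0.04] w 0.7
w 4907 0.1909 ((598.8565063476562, 76.96072387695312), (68.53459167480469, 16.442272186279297), 78.9728775024414) [[584.0, 45.0], [600.0, 42.0], [613.0, 109.0], [597.0, 112.0]]
s 259 0.189 ((586.7368774414062, 32.24147033691406), (160.21697998046875, 18.101261138916016), 78.20806121826172) [[562.0, -44.0], [579.0, -48.0], [612.0, 109.0], [594.0, 113.0]]
t 42 0.189 ((574.443115234375, -36.7674560546875), (18.936594009399414, 15.018922805786133), 77.81317901611328) [[565.0, -44.0], [580.0, -48.0], [584.0, -29.0], [569.0, -26.0]]
```

Emit:
{"op": "step_arm", "data": {"steps": [{"travel": [0, 0.08, 0.02], "turn": 0, "grip": -1}, {"travel": [0, 0.08, 0.02], "turn": 0, "grip": -1}, {"travel": [0, 0.05, 0], "turn": 0, "grip": -1}, {"travel": [0, 0, 0], "turn": 0, "grip": -1}, {"travel": [0, 0, 0], "turn": 0, "grip": -1}]}}

```text
time_s: 27.0
position: [0.5704, 0.0248, 0.1649]
tool_rot: [0.501, 0.499, 0.501, -0.499]
ft_force: [0.0, 0.7, 0.4]
grip_width: 0.0003
```

Emit:
{"op": "step_arm", "data": {"steps": [{"travel": [0, 0.05, 0], "turn": 0, "grip": -1}, {"travel": [0, 0.05, 0], "turn": 0, "grip": -1}, {"travel": [0, 0, 0], "turn": 0, "grip": -1}, {"travel": [0, 0, 0], "turn": 0, "grip": -1}]}}

```text
time_s: 27.33
position: [0.5714, 0.0248, 0.1649]
tool_rot: [0.501, 0.499, 0.501, -0.499]
ft_force: [-0.3, -0.3, -0.2]
grip_width: 0.0004
```

Emit:
{"op": "step_arm", "data": {"steps": [{"travel": [0, 0.05, 0], "turn": 0, "grip": -1}, {"travel": [0, 0, 0], "turn": 0, "grip": -1}, {"travel": [0, 0, 0], "turn": 0, "grip": -1}]}}

```text
time_s: 27.58
position: [0.5718, 0.0247, 0.1649]
tool_rot: [0.501, 0.499, 0.501, -0.499]
ft_force: [0.4, -0.3, 0.5]
grip_width: 0.0012
```

```bash
python3 look.py l7
```

```text
t 27.58 pos [571.8  24.7 164.9] ytool yaw 0.21 xtool [-0. -0. -1.] F [ 0.4 -0.3  0.5] T [-0.03  0.08  0.01] w 1.2
w 4919 0.1908 ((600.2057495117188, 76.94998168945312), (68.4856185913086, 16.431886672973633), 80.47518157958984) [[586.0, 45.0], [603.0, 42.0], [614.0, 109.0], [598.0, 112.0]]
s 250 0.189 ((589.684326171875, 32.166595458984375), (159.79595947265625, 18.83441162109375), 79.07666015625) [[565.0, -44.0], [584.0, -48.0], [614.0, 109.0], [596.0, 112.0]]
t 43 0.1883 ((580.1017456054688, -37.45077896118164), (19.140851974487305, 16.70704460144043), 77.86376190185547) [[570.0, -45.0], [586.0, -49.0], [590.0, -30.0], [574.0, -26.0]]
```

Emit:
{"op": "step_arm", "data": {"steps": [{"travel": [0, 0.05, 0], "turn": 0, "grip": -1}, {"travel": [0, 0, 0], "turn": 0, "grip": -1}, {"travel": [0, 0, 0], "turn": 0, "grip": -1}]}}

```text
time_s: 27.98
position: [0.5721, 0.0247, 0.1648]
tool_rot: [0.501, 0.499, 0.501, -0.499]
ft_force: [-4.3, -0.4, 1.1]
grip_width: 0.0005
```

Emit:
{"op": "step_arm", "data": {"steps": [{"travel": [0, 0.05, 0], "turn": 0, "grip": -1}, {"travel": [0, 0, 0], "turn": 0, "grip": -1}, {"travel": [0, 0, 0], "turn": 0, "grip": -1}]}}

```text
time_s: 28.23
position: [0.5723, 0.0247, 0.1648]
tool_rot: [0.501, 0.499, 0.501, -0.499]
ft_force: [-4.9, -0.3, 2.2]
grip_width: 0.0008
```

Emit:
{"op": "step_arm", "data": {"steps": [{"travel": [0, 0.05, 0], "turn": 0, "grip": -1}, {"travel": [0, 0, 0], "turn": 0, "grip": -1}, {"travel": [0, 0, 0], "turn": 0, "grip": -1}]}}

```text
time_s: 28.48
position: [0.5725, 0.0247, 0.1647]
tool_rot: [0.501, 0.498, 0.501, -0.5]
ft_force: [-7.9, -1.1, 2.4]
grip_width: 0.0007
```

Emit:
{"op": "step_arm", "data": {"steps": [{"travel": [0, -0.1, 0], "turn": 0, "grip": -1}, {"travel": [0, -0.2, 0], "turn": 0, "grip": -1}, {"travel": [0, -0.8, 0], "turn": 0, "grip": -1}, {"travel": [0, -1.5, 0], "turn": 0, "grip": -1}, {"travel": [-1, -1.5, 0], "turn": 0, "grip": -1}, {"travel": [-2, -1.5, 0], "turn": 0, "grip": -1}, {"travel": [-2, -1.5, 0], "turn": 0, "grip": -1}, {"travel": [-2, -1.0, 0], "turn": 0, "grip": -1}, {"travel": [0, 0, 0], "turn": 0, "grip": -1}, {"travel": [0, 0, 0], "turn": 0, "grip": -1}]}}

```text
time_s: 29.32
position: [0.4927, 0.0244, 0.236]
tool_rot: [0.502, 0.5, 0.5, -0.499]
ft_force: [-0.3, -0.2, -0.6]
grip_width: 0.0004
```

```bash
python3 look.py l8; python3 - <<'E'
from h import *
e=load('side'); Q=cloud(e)
# door outer face & cupboard top from side, compare angles
a=np.radians(-9.3); c,s=np.cos(a),np.sin(a)
for nm in('top','side'):
    Q=cloud(load(nm)); z=Q[...,2]
    m=(abs(z-.091)<.004)&(Q[...,0]>.65)&(Q[...,0]<.76)&(Q[...,1]>-.4)&(Q[...,1]<-.15)
    print(nm,m.sum())
Q=cloud(load('side')); X=(Q[...,0]-.665)*c+(Q[...,1]-.03)*s; Y=-(Q[...,0]-.665)*s+(Q[...,1]-.03)*c; Z=Q[...,2]
m=(X>-.095)&(X<-.07)&(Y<.06)&(Y>-.066)&(Z>.17)&(Z<.183)
print('face slope',np.polyfit(Y[m],X[m],1),m.sum())
m=(abs(Z-.189)<.005)&(X<-.062)&(X>-.1)
for lo,hi in((-.07,-.04),(.04,.06)): k=m&(Y>lo)&(Y<hi); print(lo,'X mid',X[k].mean(),'z',Z[k].mean(),k.sum())
E
```

```text
t 29.32 pos [492.7  24.4 236. ] ytool yaw 0.19 xtool [ 0.003 -0.002 -1.   ] F [-0.3 -0.2 -0.6] T [ 0.01 -0.14  0.05] w 0.4
w 3463 0.1903 ((592.2147827148438, 55.45225524902344), (113.42028045654297, 16.67685317993164), 77.51873779296875) [[572.0, 2.0], [588.0, -2.0], [613.0, 109.0], [596.0, 113.0]]
s 361 0.1889 ((585.4783935546875, 32.45981216430664), (159.875, 16.460596084594727), 77.16104888916016) [[560.0, -44.0], [576.0, -47.0], [611.0, 109.0], [595.0, 112.0]]
t 112 0.1886 ((573.4954833984375, -22.382150650024414), (46.59886169433594, 16.442800521850586), 78.85862731933594) [[561.0, -44.0], [577.0, -47.0], [586.0, -1.0], [570.0, 2.0]]
top 165
side 41
face slope [ 0.0601858  -0.08455322] 258
-0.07 X mid -0.08364517140976319 z 0.18803979581958785 52
0.04 X mid -0.07773686058341661 z 0.18928842008603805 48
```

View pics/l8.png

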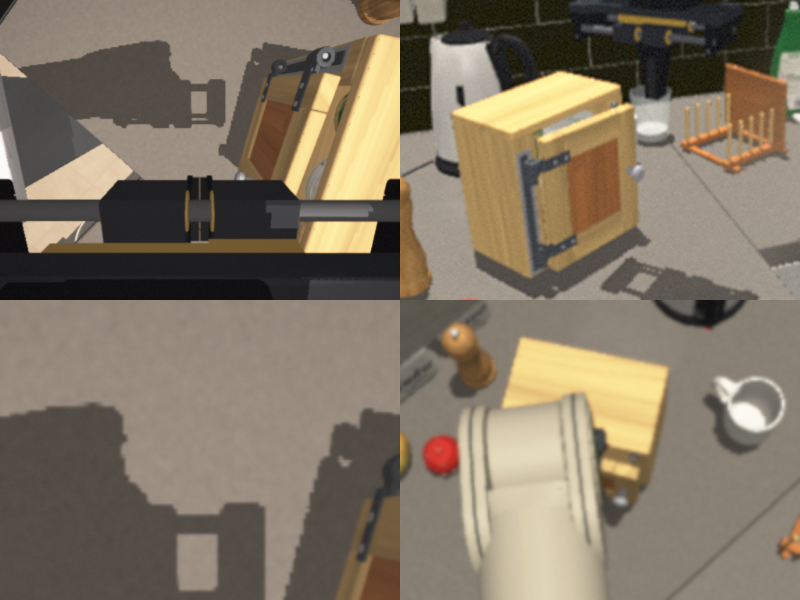

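Emit:
{"op": "step_arm", "data": {"steps": [{"travel": [1.5, 0.6, 0], "turn": 0, "grip": -1}, {"travel": [2, 1.2, 0], "turn": 0, "grip": -1}, {"travel": [2, 1.2, 0], "turn": 0, "grip": -1}, {"travel": [1.6, 1.2, 0], "turn": 0, "grip": -1}, {"travel": [0, 1.2, 0], "turn": 0, "grip": -1}, {"travel": [0, 0.6, 0], "turn": 0, "grip": -1}, {"travel": [0, 0.3, 0], "turn": 0, "grip": -1}, {"travel": [0, 0, 0], "turn": 0, "grip": -1}, {"travel": [0, 0, 0], "turn": 0, "grip": -1}]}}

```text
time_s: 30.22
position: [0.5553, 0.0249, 0.1641]
tool_rot: [0.501, 0.499, 0.501, -0.499]
ft_force: [-0.5, 1.5, -0.9]
grip_width: 0.0006
```

```bash
cat > ang.py <<'E'
from h import *
s,M,y=st(); e=snap('side'); Q=cloud(e); a=np.radians(-9.3); c,s=np.cos(a),np.sin(a)
X=(Q[...,0]-.665)*c+(Q[...,1]-.03)*s; Y=-(Q[...,0]-.665)*s+(Q[...,1]-.03)*c; Z=Q[...,2]
im=e['image'].astype(int); m=(abs(Z-.189)<.006)&(X<-.062)&(X>-.12)&(im[...,2]-im[...,0]>60)
q=np.stack([X[m],Y[m]],1)*1000; r=cv2.minAreaRect(q.astype(np.float32)); print(m.sum(),r, 'z',np.median(Z[m]))
y=[];x=[]
for lo in np.arange(-66,66,6):
    k=(q[:,1]>lo)&(q[:,1]<=lo+6)
    if k.sum()>3: y.append(lo+3); x.append((q[k,0].min()+q[k,0].max())/2)
f=np.polyfit(y,x,1); print('slope rad',f[0],'mid x at y=0',f[1],len(y))
# cupboard top direct ref
m=(abs(Z-.209)<.005)&(abs(X)<.07)&(abs(Y)<.11); q=np.stack([X[m],Y[m]],1)*1000; print('cup',cv2.minAreaRect(q.astype(np.float32)))
E
python3 ang.py
```

```text
t 30.22 pos [555.3  24.9 164.1] ytool yaw 0.23 xtool [ 0.  0. -1.] F [-0.5  1.5 -0.9] T [-0.01 -0.06 -0.05] w 0.6
263 ((-78.00987243652344, -11.706581115722656), (162.4012908935547, 18.82892608642578), 86.65542602539062) z 0.18904568899862098
slope rad 0.06266964162851156 mid x at y=0 -78.86403872000484 15
cup ((-0.5467758178710938, 4.723854064941406), (193.00454711914062, 120.46600341796875), 89.25560760498047)
```

Emit:
{"op": "step_arm", "data": {"steps": [{"travel": [0, 0.3, 0], "turn": 0, "grip": -1}, {"travel": [0, 0.3, 0], "turn": 0, "grip": -1}, {"travel": [0, 0.2, 0], "turn": 0, "grip": -1}, {"travel": [0, 0.1, 0], "turn": 0, "grip": -1}, {"travel": [0, 0.1, 0], "turn": 0, "grip": -1}, {"travel": [0, 0.1, 0], "turn": 0, "grip": -1}, {"travel": [0, 0.1, 0], "turn": 0, "grip": -1}, {"travel": [0, 0.1, 0], "turn": 0, "grip": -1}, {"travel": [0, 0.1, 0], "turn": 0, "grip": -1}, {"travel": [0, 0.1, 0], "turn": 0, "grip": -1}, {"travel": [0, 0, 0], "turn": 0, "grip": -1}]}}

```text
time_s: 31.18
position: [0.5706, 0.0247, 0.164]
tool_rot: [0.501, 0.499, 0.501, -0.499]
ft_force: [0.0, -0.7, 0.6]
grip_width: 0.0004
```

Emit:
{"op": "step_arm", "data": {"steps": [{"travel": [0, 0.05, 0], "turn": 0, "grip": -1}, {"travel": [0, 0.05, 0], "turn": 0, "grip": -1}, {"travel": [0, 0, 0], "turn": 0, "grip": -1}, {"travel": [0, 0, 0], "turn": 0, "grip": -1}]}}

```text
time_s: 31.52
position: [0.5714, 0.0248, 0.1639]
tool_rot: [0.501, 0.499, 0.501, -0.499]
ft_force: [-0.3, 0.6, 0.2]
grip_width: 0.0005
```

```bash
python3 ang.py
```

```text
t 31.52 pos [571.4  24.8 163.9] ytool yaw 0.21 xtool [-0. -0. -1.] F [-0.3  0.6  0.2] T [-0.01 -0.07 -0.  ] w 0.5
251 ((-74.28347778320312, -9.644050598144531), (158.1058807373047, 18.5132999420166), 88.47149658203125) z 0.18885925415781943
slope rad 0.04655650533935592 mid x at y=0 -75.43051057528761 14
cup ((-0.3217887878417969, 23.579593658447266), (155.80577087402344, 119.22740936279297), 89.66716766357422)
```

Emit:
{"op": "step_arm", "data": {"steps": [{"travel": [0, 0.03, 0], "turn": 0, "grip": -1}, {"travel": [0, 0.03, 0], "turn": 0, "grip": -1}, {"travel": [0, 0, 0], "turn": 0, "grip": -1}, {"travel": [0, 0, 0], "turn": 0, "grip": -1}]}}

```text
time_s: 31.9
position: [0.5718, 0.0247, 0.1638]
tool_rot: [0.501, 0.499, 0.501, -0.499]
ft_force: [-2.1, -0.9, 0.7]
grip_width: 0.0005
```

Emit:
{"op": "step_arm", "data": {"steps": [{"travel": [0, 0.03, 0], "turn": 0, "grip": -1}, {"travel": [0, 0, 0], "turn": 0, "grip": -1}, {"travel": [0, 0, 0], "turn": 0, "grip": -1}]}}

```text
time_s: 32.15
position: [0.572, 0.0247, 0.1638]
tool_rot: [0.501, 0.499, 0.501, -0.499]
ft_force: [-3.8, -0.5, 0.8]
grip_width: 0.0007
```

```bash
python3 ang.py
```

```text
t 32.15 pos [572.   24.7 163.8] ytool yaw 0.22 xtool [-0.001 -0.    -1.   ] F [-3.8 -0.5  0.8] T [-0.13  0.66 -0.05] w 0.7
248 ((-74.21690368652344, -10.355514526367188), (160.87310791015625, 17.22938346862793), 88.60816192626953) z 0.18889261322417217
slope rad 0.046817968128623655 mid x at y=0 -75.30725944581602 14
cup ((-0.6697883605957031, 24.55704116821289), (152.40931701660156, 119.56291198730469), 89.3394546508789)
```

Emit:
{"op": "step_arm", "data": {"steps": [{"travel": [0, -0.02, 0], "turn": 0, "grip": -1}, {"travel": [0, -0.02, 0], "turn": 0, "grip": -1}, {"travel": [0, -0.02, 0], "turn": 0, "grip": -1}, {"travel": [0, -0.02, 0], "turn": 0, "grip": -1}, {"travel": [0, -0.02, 0], "turn": 0, "grip": -1}, {"travel": [0, -0.02, 0], "turn": 0, "grip": -1}, {"travel": [0, -0.02, 0], "turn": 0, "grip": -1}, {"travel": [0, -0.02, 0], "turn": 0, "grip": -1}, {"travel": [0, -0.02, 0], "turn": 0, "grip": -1}, {"travel": [0, -0.02, 0], "turn": 0, "grip": -1}, {"travel": [0, -0.02, 0], "turn": 0, "grip": -1}, {"travel": [0, -0.02, 0], "turn": 0, "grip": -1}]}}

```text
time_s: 33.2
position: [0.5699, 0.0248, 0.164]
tool_rot: [0.501, 0.499, 0.501, -0.499]
ft_force: [0.5, -0.5, 0.6]
grip_width: 0.0006
```

Emit:
{"op": "step_arm", "data": {"steps": [{"travel": [0, -0.04, 0], "turn": 0, "grip": -1}, {"travel": [0, -0.06, 0], "turn": 0, "grip": -1}, {"travel": [0, -0.1, 0], "turn": 0, "grip": -1}, {"travel": [0, -0.2, 0], "turn": 0, "grip": -1}, {"travel": [0, -0.3, 0], "turn": 0, "grip": -1}, {"travel": [0, -0.5, 0], "turn": 0, "grip": -1}, {"travel": [0, 0, 0], "turn": 0, "grip": -1}, {"travel": [0, 0, 0], "turn": 0, "grip": -1}]}}

```text
time_s: 33.87
position: [0.5576, 0.0246, 0.164]
tool_rot: [0.501, 0.499, 0.501, -0.499]
ft_force: [-0.4, -0.4, -0.1]
grip_width: 0.0005
```

```bash
python3 ang.py
```

```text
t 33.87 pos [557.6  24.6 164. ] ytool yaw 0.21 xtool [ 0. -0. -1.] F [-0.4 -0.4 -0.1] T [-0.04 -0.07  0.  ] w 0.5
252 ((-75.31022644042969, -9.685173034667969), (158.21168518066406, 16.363630294799805), 88.6465835571289) z 0.18918599926703283
slope rad 0.010762214819062456 mid x at y=0 -75.05186402769255 17
cup ((-0.7547035217285156, 2.1678237915039062), (198.70999145507812, 120.45428466796875), 89.22976684570312)
```

Emit:
{"op": "step_arm", "data": {"steps": [{"travel": [0, -1.0, 0], "turn": 0, "grip": -1}, {"travel": [0, -1.5, 0], "turn": 0, "grip": -1}, {"travel": [-1, -1.5, 0], "turn": 0, "grip": -1}, {"travel": [-2, -1.5, 0], "turn": 0, "grip": -1}, {"travel": [-2, -1.5, 0], "turn": 0, "grip": -1}, {"travel": [-2, -1.0, 0], "turn": 0, "grip": -1}, {"travel": [0, 0, 0], "turn": 0, "grip": -1}, {"travel": [0, 0, 0], "turn": 0, "grip": -1}, {"travel": [0, 0, 0], "turn": 0, "grip": -1}, {"travel": [0, 0, 0], "turn": 0, "grip": -1}, {"travel": [0, 0, 0], "turn": 0, "grip": -1}, {"travel": [0, 0, 0], "turn": 0, "grip": -1}]}}

```text
time_s: 34.92
position: [0.4778, 0.0245, 0.2332]
tool_rot: [0.501, 0.499, 0.501, -0.499]
ft_force: [0.7, -0.3, -0.3]
grip_width: 0.0004
```

```bash
python3 ang.py; python3 look.py l9; python3 - <<'E'
from h import *
P=cloud(load('top')); z=P[...,2]
for n,b in {'mug':(.64,.76,-.27,-.15),'glass':(.65,.77,-.41,-.29)}.items():
    m=(abs(z-.091)<.006)&(P[...,0]>b[0])&(P[...,0]<b[1])&(P[...,1]>b[2])&(P[...,1]<b[3]); print(n,cv2.minAreaRect((P[m][:,:2]*1000).astype(np.float32))[0])
m=(z>.02)&(z<.06)&(abs(P[...,0]-.6127)<.045)&(abs(P[...,1]-.2528)<.045); print('timer',np.median(P[m],axis=0))
E
```

```text
t 34.92 pos [477.8  24.5 233.2] ytool yaw 0.23 xtool [-0.001  0.001 -1.   ] F [ 0.7 -0.3 -0.3] T [ 0.02 -0.08 -0.  ] w 0.4
353 ((-74.46195983886719, -10.560943603515625), (160.85330200195312, 19.93804168701172), 89.22671508789062) z 0.18888047524712578
slope rad 0.02440799314357066 mid x at y=0 -75.56269569606938 22
cup ((-0.42203521728515625, 0.3511962890625), (120.43617248535156, 200.600341796875), 0.01596304401755333)
t 34.97 pos [477.8  24.5 233.4] ytool yaw 0.23 xtool [-0.001  0.001 -1.   ] F [-0.3  0.4 -1. ] T [-0.03 -0.09  0.01] w 0.4
w 3963 0.1902 ((590.68798828125, 32.140010833740234), (159.72067260742188, 17.088254928588867), 79.68684387207031) [[568.0, -45.0], [585.0, -48.0], [613.0, 109.0], [597.0, 112.0]]
s 354 0.189 ((589.0447998046875, 31.442825317382812), (161.93174743652344, 21.15308380126953), 81.88228607177734) [[567.0, -47.0], [588.0, -50.0], [611.0, 110.0], [590.0, 113.0]]
t 106 0.1885 ((579.8671875, -25.337369918823242), (43.480567932128906, 18.39760971069336), 80.68318939208984) [[567.0, -45.0], [585.0, -48.0], [592.0, -5.0], [574.0, -2.0]]
mug (700.817138671875, -205.04547119140625)
glass (704.9918212890625, -346.9429016113281)
timer [0.61282844 0.25427931 0.03688895]
```

Emit:
{"op": "step_arm", "data": {"steps": [{"travel": [0, 0, 0], "turn": 0, "grip": -1}, {"travel": [0, 0, 0], "turn": 0, "grip": -1}, {"travel": [0, 0, 0], "turn": 0, "grip": -1}, {"travel": [0, 0, 0], "turn": 0, "grip": -1}, {"travel": [0, 0, 0], "turn": 0, "grip": -1}, {"travel": [0, 0, 0], "turn": 0, "grip": -1}, {"travel": [0, 0, 0], "turn": 0, "grip": -1}, {"travel": [0, 0, 0], "turn": 0, "grip": -1}, {"travel": [0, 0, 0], "turn": 0, "grip": -1}, {"travel": [0, 0, 0], "turn": 0, "grip": -1}, {"travel": [0, 0, 0], "turn": 0, "grip": -1}, {"travel": [0, 0, 0], "turn": 0, "grip": -1}]}}

```text
time_s: 36.12
position: [0.4779, 0.0244, 0.2339]
tool_rot: [0.501, 0.499, 0.501, -0.499]
ft_force: [-0.0, -0.6, -0.5]
grip_width: 0.0004
```

```bash
for i in 1 2 3; do python3 ang.py | grep slope; python3 look.py la | grep ^w; done; python3 - <<'E'
from h import *
d=load('wrist'); P=cloud(d)
m=(abs(P[...,2]-.2095)<.005)&(P[...,0]<.76)&(P[...,0]>.57)&(abs(P[...,1]-.03)<.12)
r=cv2.minAreaRect((P[m][:,:2]*1000).astype(np.float32)); print('cup wrist',m.sum(),r)
E
```

```text
slope rad 0.023325243384898307 mid x at y=0 -75.2102673707328 22
w 3922 0.1902 ((590.9661865234375, 32.5082893371582), (159.0532989501953, 18.315208435058594), 80.75023651123047) [[569.0, -45.0], [587.0, -47.0], [613.0, 110.0], [595.0, 112.0]]
slope rad 0.025098143129090065 mid x at y=0 -75.08929418913056 22
w 3934 0.1902 ((591.015380859375, 32.1275749206543), (159.72813415527344, 18.239967346191406), 80.63837432861328) [[569.0, -45.0], [587.0, -48.0], [613.0, 109.0], [595.0, 112.0]]
slope rad 0.024203645361908492 mid x at y=0 -75.09507455158798 22
w 3937 0.1902 ((591.105712890625, 32.377296447753906), (159.13186645507812, 18.520736694335938), 80.60127258300781) [[569.0, -45.0], [587.0, -48.0], [613.0, 109.0], [595.0, 112.0]]
cup wrist 10904 ((628.9927368164062, 39.41901397705078), (193.12037658691406, 45.37399673461914), 80.97775268554688)
```

Door steady, within about 0.02 rad of shut; the arm is clear. Handing in.

```bash
python3 -c "
from plant import ctrl
print(ctrl.hand_in())"
```

```text
the job is handed in; nothing more can be done
None
```

The door is hung on both pins and shut, and I handed the job in at about 36 s of the 72 s allowed. No verdict was reported.

- **Lifting:** The first grip attempt closed too late and lifted away without the door. It left the door undisturbed, and the second attempt lifted it clear.
- **Hanging:** I found the pins with the wrist camera, about 2 mm off nominal in x, 1.5 mm in y and 3 mm low. I lowered the door in sub-millimetre steps near contact, and it slid on without catching. It reached the shoulders with about 6 N of contact before I let go.
- **Shutting:** After the first push, to about 8 N on the buffers, I backed off too quickly and the door sprang open to about 0.06 rad, right at the limit. I pushed it shut again to about 4 N and backed off slowly, and it stayed.

**Last checks:**
- **Door angle:** The side camera put it 0.024 rad from shut, and the wrist camera under 0.01 rad. They disagree slightly, but both are within 0.06 rad, and the door did not move over about a second.
- **Hinge height:** The top edge was at about 0.189–0.190 m, which matches the door being fully down on the pins.
- **Bystanders:** The mug, glass and timer were within about 3 mm of where they started, which is about the cameras' accuracy.
- **Arm:** It was clear, with about 0 N at the wrist.

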